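# Set a test kiln shelf round the cone pack

### The arm

A 6-joint arm with a two-finger parallel gripper is mounted at the origin on a cart in front of the work surface, level with it; the furniture and walls round the work are solid. World frame = base frame: x ahead of the robot, y to its left, z up, the work surface at z = 0. Lengths are in mm, angles in rad, forces in N, time in s.
With the tool pointing down it reaches from about 275 to 750 mm from the base axis. Payload 10.2 kg.
Tool frame: the origin (TCP) lies between the finger pads; the fingertips stand 11 mm ahead of it and the grasp point (between the pads) lies 8 mm behind it (ctrl.tip_extent is the distance from the TCP to the fingertips, in mm); z points along the fingers, y is the direction in which the jaws open and shut (so a half turn about z gives the same grasp; the last joint's range is limited). The gripper opens to 85 mm and grips with 20 to 120 N. Pads are 22 mm wide; open, the fingers measure 114 mm over their backs; the gripper's body (76 mm by 85 mm) begins 54 mm behind the grasp point. The pads swing forward as they close: fully open they stand 13 mm farther back than shut.
Start: joints at [-1.397, 0.313, 1.498, -0, 1.331, -0.223], TCP at [202.884, -484.22, 203.794] pointing down, gripper open.
Joint ranges: [-2.94, 2.94], [-0.97, 2.17], [0.19, 2.56], [-1.23, 4.37], [0.02, 3.11], [-2.88, 2.88]. Speed limits (rad/s): [2.39, 2.39, 3.01, 3.14, 3.14, 3.14].

### API

Orientations are given as a unit quaternion [w, x, y, z].
In Python, from rig import ctrl gives the robot as it stands.
- The arm moves only by the tool apply_moves, never from a script. Its argument "commands" is a list of rows, each a list of 5 numbers: the finger opening in cm, from 0 to 8.54, then the shift along the tool's x, y, z in cm, then the turn about the tool's z in rad. In form: [[jaw, dx, dy, dz, roll], ...]. A call has 1 to 12 rows; each row shifts and turns the commanded pose from where the row before left it, along the tool's axes as they then stand; what a row does not reach is not made up. A row lasts 1/12 s, in which the tool goes at most 41.7 mm and 7.16 degrees, less where a joint would pass 70% of its speed; a pose out of reach is approached as far as the arm can. A call with a gripper value outside its range is refused whole. The fingers move at their own pace and stop on an object; "squeeze" is the grip in N (left out, the last holds). Time passes only in rows, so rows that do not move let the fingers close. It gives the time, the measured TCP pose, the force and the opening at its end, in the units of the state.
- ctrl.sense(): the state, without advancing time (a new reading comes with each control period).
- ctrl.capture(name): name is "scene" or "top"; returns the picture (384x512x3 uint8, red, green, blue); there is no depth.
- ctrl.camera_info(name): a dict with "fov_y" (degrees; the focal length in pixels is half the picture's height over the tangent of half this angle, whatever the lens; pixels are square), "cx", "cy" (the principal point, pixels), "camera_from_world" (4x4, takes a point from world to camera coordinates). Camera axes: x right, y down, z forward; pixel columns grow to the right and rows downward; lengths in mm; the calibration is good to about 2 mm. A picture is of the moment at which its call begins. camera_info takes no time and is no camera call.
- ctrl.finish_job(): hands the job in, once; it reports no verdict.
The state is a dict: "time_s": time; "joints": joint angles; "dq": joint speeds; "tau": joint torques, N m; "eef_pos": TCP position; "ee_rot": TCP orientation; "force": force on the tool from outside, world axes, zero at the start; "wrist_torque": the same for the moment, N m; "grip_width": opening from 0.0 (shut) to 1.0 (fully open).
Only numpy, scipy, OpenCV 4.12 (cv2) and the standard library are available. Lean on these libraries where they do the work, as an engineer would, in place of code of your own. Each camera call takes 0.05 s, during which the arm holds its last target.

### The job

Set the kiln shelf for the test firing, taking left, right and behind along and square to the row of three cones as you see it from the robot: stand the low square post to the left of the cone pack, the terracotta cup that stands near the posts upright to its right and the tall round post upright behind it, each with its centre 9 cm from the pack's centre. Then draw the test tile out forward from under the lip of its wooden stand and lay it flat, face up and centred, on top of the low post. Do not bump the brittle cone pack.

Things in the scene. Friction and masses are not known exactly. Their poses are not given: they have to be found in the camera images.
- kiln_shelf: Pale refractory kiln shelf, a flat slab 224 mm deep (x) by 280 mm wide (y) by 14 mm thick, lying on the bench and not moving; two 8 mm slots are cut into its front edge. Origin at about the middle of its underside; x points from the front edge to the rear, y to the left, z up.
- cone_pack: Cone pack: a clay bar 31 mm (x) by 76 mm (y) by 16 mm high with three slim cones in a row along y, 62 mm high in all, fixed on top of the kiln shelf and square to it. Origin at the centre of its underside, at the height of the shelf's top face. x points behind (away from the robot), y to the left along the row of cones.
- low_post_center (a point): Low kiln post: loose pale square block 36 x 36 mm, 34 mm high, with a 15 mm round hole down the middle; standing on the bench at the start, hole upright. The point is its centre, 17 mm above its underside; z up.
- tall_post_center (a point): Tall kiln post: loose pale round tube, 36 mm diameter, 70 mm high, standing on end. The point is its centre, 35 mm above its underside; z up.
- cup_center (a point): Bisque terracotta test cup, loose, open at the top, 62 mm across the rim, about 50 mm across the foot, 53 mm high, standing upright near the two posts (a like cup at the far right end of the bench is not meant). The point is on its axis, half-way up, 26.5 mm above its underside; z up.
- tile_center (a point): Glaze test tile, loose, 62 mm (x) by 38 mm (y) by 7.5 mm thick, lying face up in the tile stand. The point is its centre, about 3.7 mm above its underside; x runs along the tile, y across it, z up out of its glazed face.
- tile_stand: Fixed wooden stand, 120 x 74 x 38 mm high. Origin: middle of underside, x to the rear, -x the open front. The tile lies lengthwise on a rail 24 mm wide, top 22 mm up; base board 6 mm up. Over x > 8 mm a lip lies 3.5 mm above the tile, cheeks 2.5 mm beside it. Tile: x about -26 to +36 mm, its front 33 mm open above and at the sides; drawn 35 mm to -x it is free to lift.
Things that resemble listed ones, but are neither listed nor needed, are in the scene too. What is shaped like the part that bears cup_center but green or yellow is not meant.

How it is judged:
By the outcome, as a careful person would: the job done as asked, in the order asked, and still so for the second after the job is handed in, with the robot touching nothing.
It also fails if it takes over 96 s, if anything falls off the work surface, if the arm or the gripper's body presses on something with over 40 N, if the wrist force passes 120 N, or if a joint passes its speed limit or range.

## Working session

There is one attempt and no reset: what is moved stays moved. The work goes in short steps, Python scripts to look and compute and a tool call to move; the robot and the scene stay as the last step left them, time stands still between calls to the robot, and variables do not carry over. Pictures are saved under pics/ and viewed, and the job is handed in when it is done.

Besides the shell and the picture viewer there is one more tool, called after "Request:" by a JSON object that holds its "name" and its "arguments". apply_moves: Moves the arm, as the interface text tells. Its arguments: {"type":"object","properties":{"commands":{"type":"array"},"squeeze":{"type":"number"}},"required":["commands"]}

```bash
mkdir -p pics; ls; python3 - <<'E'
from rig import ctrl
import cv2
for n in("scene","top"):
    im=ctrl.capture(n); cv2.imwrite(f"pics/{n}0.png",cv2.resize(im[:,:,::-1],(800,600),interpolation=cv2.INTER_CUBIC))
    c=ctrl.camera_info(n); print(n,c)
s=ctrl.sense();print(s, ctrl.tip_extent)
E
```

```text
pics
scene {'fov_y': 50.226050214332105, 'cx': 254.5277417958046, 'cy': 193.06136293384762, 'camera_from_world': array([[-8.52077934e-01, -5.23161395e-01,  1.62895553e-02,
         4.38656989e+02],
       [-3.80571800e-01,  5.97874333e-01, -7.05486631e-01,
         2.40048085e+02],
       [ 3.59344263e-01, -6.07328937e-01, -7.08536000e-01,
         1.11429950e+03],
       [ 0.00000000e+00,  0.00000000e+00,  0.00000000e+00,
         1.00000000e+00]])}
top {'fov_y': 42.26043807764192, 'cx': 260.3960474228764, 'cy': 187.59900910271864, 'camera_from_world': array([[-6.89537471e-02, -9.97614791e-01, -3.17952590e-03,
         7.33660929e+00],
       [-9.72669622e-01,  6.79372170e-02, -2.22032297e-01,
         5.23345802e+02],
       [ 2.21718712e-01, -1.22173306e-02, -9.75034127e-01,
         1.58165893e+03],
       [ 0.00000000e+00,  0.00000000e+00,  0.00000000e+00,
         1.00000000e+00]])}
{'time_s': 0.1, 'joints': array([-1.39741826e+00,  3.13385338e-01,  1.49834892e+00, -1.05459812e-05,
        1.33097097e+00, -2.23391793e-01]), 'dq': array([ 0.00051558, -0.00050024, -0.00285143, -0.00078034,  0.00134877,
        0.00133359]), 'tau': array([ 2.15525164e-03, -4.12900579e+01, -2.60143483e+01, -2.05464089e-04,
        2.99775144e-03, -1.60848674e-05]), 'eef_pos': array([ 202.82762286, -483.96783193,  203.30135793]), 'ee_rot': array([-5.56240099e-04,  9.80385765e-01,  1.97087397e-01,  8.78974051e-06]), 'force': array([0.02623207, 0.35973995, 0.25140109]), 'wrist_torque': array([ 0.03239305, -0.0459524 ,  0.00474846]), 'grip_width': 0.9961971064600491} 11.0
```

View pics/scene0.png

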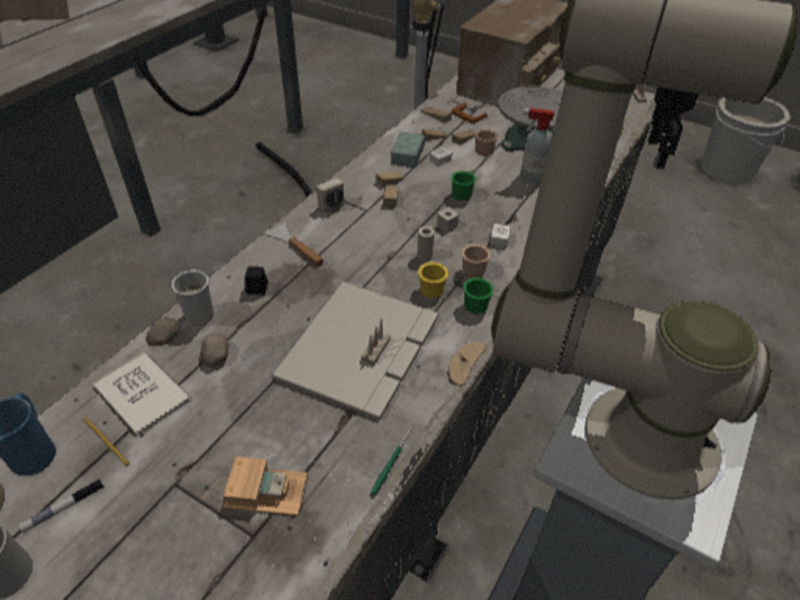

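View pics/top0.png

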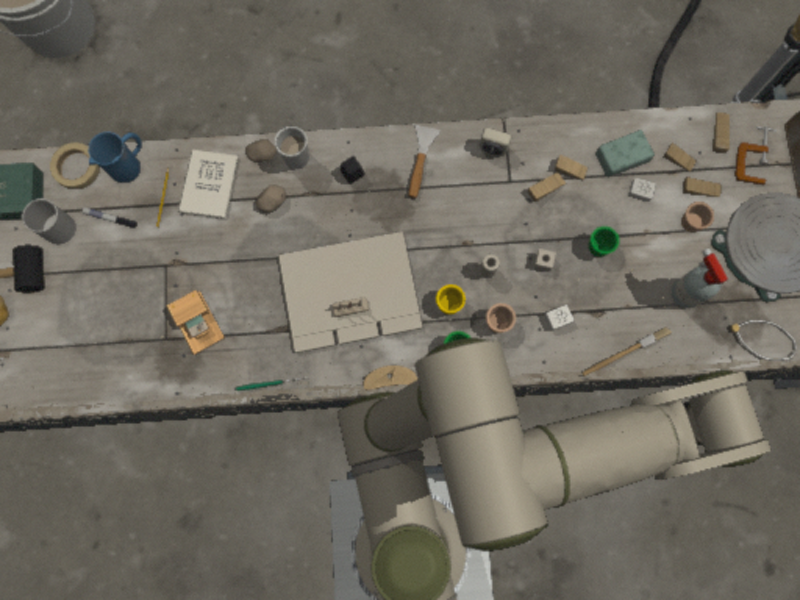

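The scene shows the shelf with its cone pack at about (345,345) of 800x600, with the stand and tile at (265,485). The tall post is at (426,243), a square post at (447,218) and a terracotta cup at (475,260). In the top view these are the cone pack (350,306), tall post (490,263), square post (545,259), terracotta cup (500,318) and stand (195,321). A white printed cube (559,317) and a far terracotta cup (698,215) look like decoys. I'll confirm with enlarged crops.

```bash
cat > h.py <<'E'
import numpy as np, cv2
from rig import ctrl
def cam(n):
    c=ctrl.camera_info(n); f=192/np.tan(np.radians(c['fov_y']/2)); return f,c['cx'],c['cy'],np.array(c['camera_from_world'])
def proj(n,P):
    f,cx,cy,T=cam(n); P=np.atleast_2d(np.array(P,float)); q=P@T[:3,:3].T+T[:3,3]
    return np.c_[cx+f*q[:,0]/q[:,2],cy+f*q[:,1]/q[:,2]]
def unp(n,uv,z):
    f,cx,cy,T=cam(n); uv=np.atleast_2d(np.array(uv,float))
    d=np.c_[(uv[:,0]-cx)/f,(uv[:,1]-cy)/f,np.ones(len(uv))]@T[:3,:3]
    o=-T[:3,:3].T@T[:3,3]; s=(z-o[2])/d[:,2]; return o+d*s[:,None]
def crop(n,x0,y0,x1,y1,k,fn,im=None,grid=10):
    im=ctrl.capture(n) if im is None else im
    c=cv2.resize(im[y0:y1,x0:x1,::-1],None,fx=k,fy=k,interpolation=cv2.INTER_CUBIC)
    for x in range(x0-x0%grid+grid,x1,grid):
        cv2.line(c,((x-x0)*k,0),((x-x0)*k,5),(0,255,255),1); cv2.putText(c,str(x),((x-x0)*k,16),0,.35,(0,255,255),1)
    for y in range(y0-y0%grid+grid,y1,grid):
        cv2.line(c,(0,(y-y0)*k),(5,(y-y0)*k),(0,255,255),1); cv2.putText(c,str(y),(6,(y-y0)*k+4),0,.35,(0,255,255),1)
    cv2.imwrite("pics/"+fn,c); return im
E
python3 - <<'E'
from h import *
im=crop("top",268,150,378,220,7,"t_post.png"); np.save("top0.npy",im)
crop("top",100,180,160,230,11,"t_stand.png",im)
crop("top",170,145,275,228,7,"t_shelf.png",im)
im=crop("scene",255,105,345,205,6,"s_post.png"); np.save("scene0.npy",im)
crop("scene",135,280,205,335,10,"s_stand.png",im)
crop("scene",170,175,285,270,6,"s_shelf.png",im)
E
```

```text
(no output)
```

View pics/t_post.png

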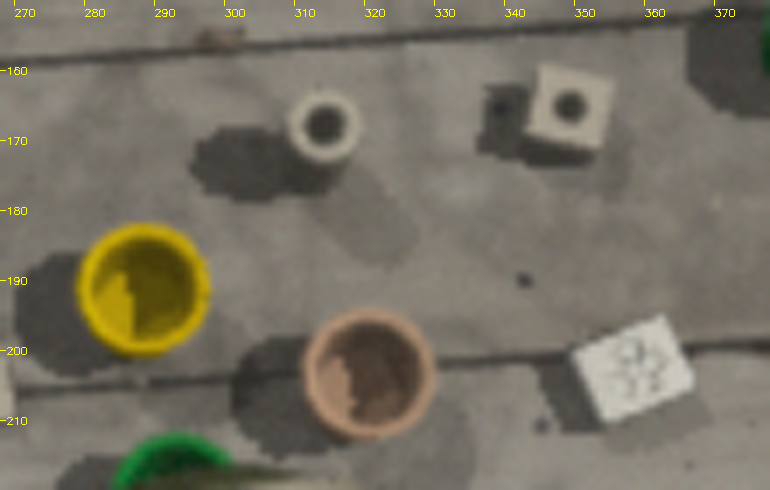

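View pics/s_post.png

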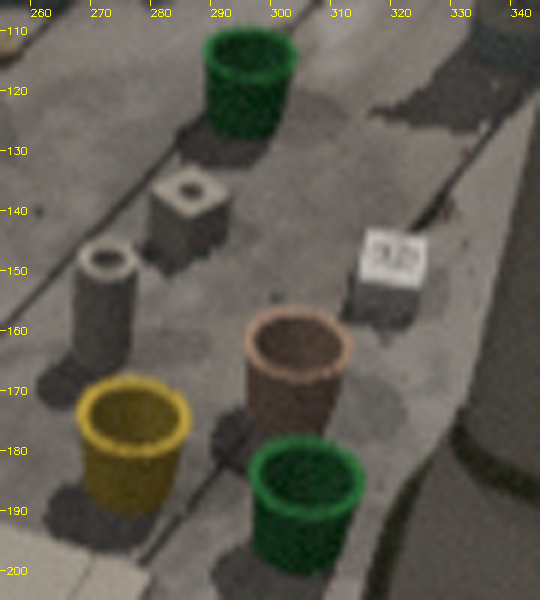

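View pics/t_stand.png

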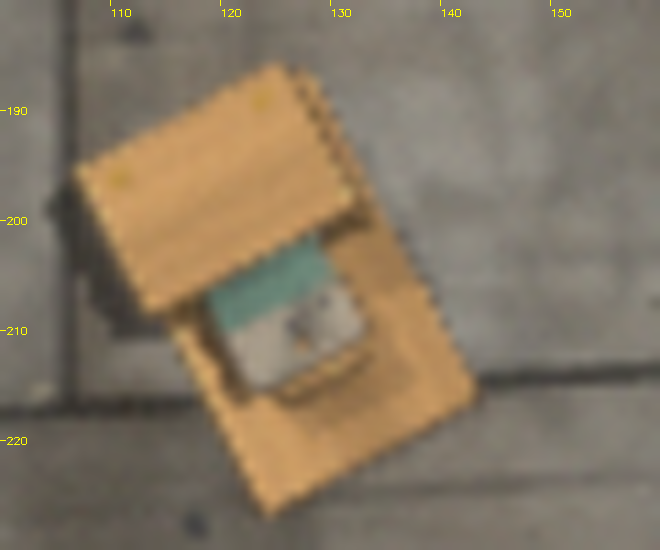

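View pics/t_shelf.png

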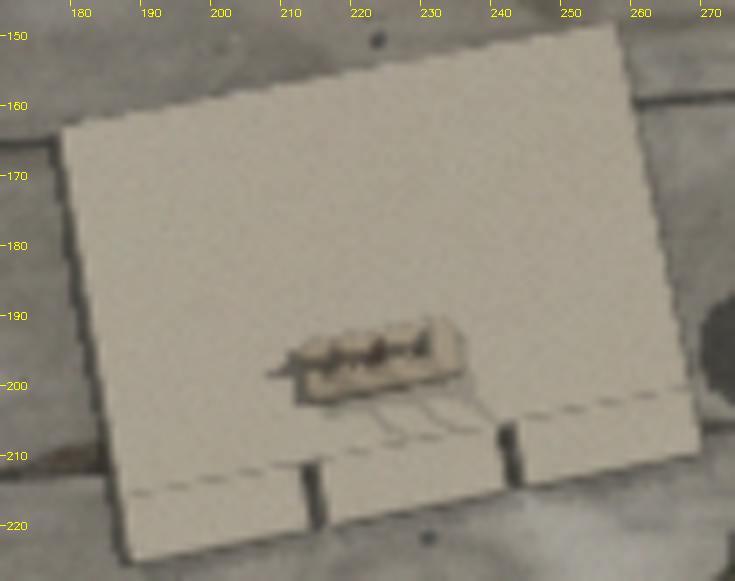

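View pics/s_stand.png

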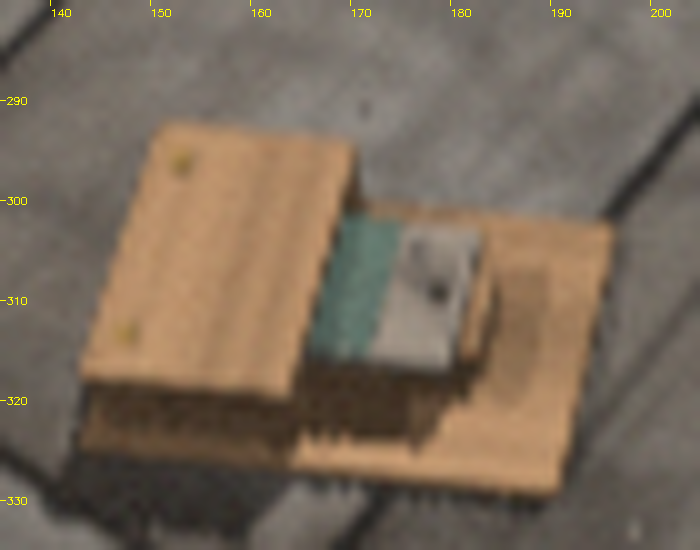

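View pics/s_shelf.png

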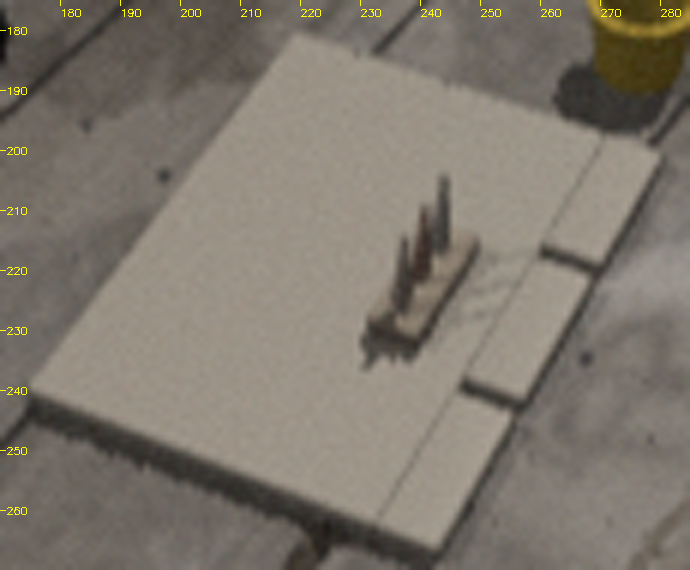

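The low post is the square block with the round hole at top (348,165) native. The white printed cube at (359,203) has no hole, so it is a decoy. The terracotta cup beside the posts is at (320,203). Next I'll fit the poses using both cameras.

```bash
cat > fit.py <<'E'
from h import *
from scipy.optimize import least_squares
O=-0.43
def fit(obs,p0):
    # obs: list of (cam, local xyz, uv tick coords); pose x,y,yaw
    def res(p):
        c,s=np.cos(p[2]),np.sin(p[2]); r=[]
        for n,l,uv in obs:
            P=[p[0]+c*l[0]-s*l[1],p[1]+s*l[0]+c*l[1],l[2]]
            r.append(proj(n,P)[0]-(np.array(uv)+O))
        return np.ravel(r)
    o=least_squares(res,p0,loss='soft_l1'); return o.x,res(o.x).reshape(-1,2)
T="top";S="scene"
if __name__=="__main__":
    t=lambda x0,y0,k,x,y:(x0+x/k,y0+y/k)
    ts=lambda x,y:t(170,145,7,x,y); ss=lambda x,y:t(170,175,6,x,y)
    L=[(112,140,14),(112,-140,14),(-112,-140,14),(-112,140,14)]
    topo=[(T,l,ts(*p)) for l,p in zip(L,[(60,128),(613,22),(700,453),(130,563)])]
    sco=[(S,l,ss(*p)) for l,p in zip(L,[(30,390),(297,32),(662,155),(438,553)])]
    for nm,o in(("both",topo+sco),("top",topo),("scene",sco)):
        p,r=fit(o,[450,100,0.1]); print("shelf",nm,p.round(3),r.round(1).tolist())
    tp=lambda x,y:t(268,150,7,x,y); sp=lambda x,y:t(255,105,6,x,y)
    print("low hole top", unp(T,np.array(tp(570,106))+O,34),unp(S,np.array(sp(191,190))+O,34))
    print("tall", unp(T,np.array(tp(325,125))+O,70),unp(S,np.array(sp(107,260))+O,70))
    print("cup", unp(T,np.array(tp(369,372))+O,53),unp(S,np.array(sp(299,342))+O,53))
    c=unp(T,np.array([tp(*q) for q in[(540,65),(613,83),(600,150),(527,130)]])+O,34);print(c)
    tt=lambda x,y:t(100,180,11,x,y); s2=lambda x,y:t(135,280,10,x,y)
    # stand: lip top z=38 rear corners/front corners, base front corners z=6
    L=[(60,37,38),(60,-37,38),(8,-37,38),(8,37,38),(-60,-37,6),(-60,37,6)]
    topo=[(T,l,tt(*p)) for l,p in zip(L,[(78,168),(278,63),(355,195),(150,310),(480,390),(268,515)])]
    sco=[(S,l,s2(*p)) for l,p in zip(L,[(82,375),(163,122),(357,145),(290,393),(613,222),(557,490)])]
    for nm,o in(("both",topo+sco),("top",topo),("scene",sco)):
        p,r=fit(o,[400,400,0.3]); print("stand",nm,p.round(3),r.round(1).tolist())
E
python3 fit.py
```

```text
shelf both [5.47027e+02 9.49480e+01 1.25000e-01] [[-0.4, -0.3], [0.6, -0.3], [0.9, 0.7], [0.1, 1.0], [-1.9, 0.0], [-0.9, -0.3], [0.7, -0.1], [-0.0, 0.3]]
shelf top [5.48183e+02 9.58320e+01 1.25000e-01] [[-0.7, -0.6], [0.3, -0.6], [0.6, 0.4], [-0.2, 0.7]]
shelf scene [5.45928e+02 9.39980e+01 1.24000e-01] [[-1.4, -0.1], [-0.4, -0.4], [1.2, -0.1], [0.4, 0.2]]
low hole top [[ 586.64644732 -334.11682888   34.        ]] [[ 585.51369942 -338.09320595   34.        ]]
tall [[ 575.98765436 -210.45101605   70.        ]] [[ 574.26973211 -211.39649917   70.        ]]
cup [[ 459.31783722 -222.07340659   53.        ]] [[ 457.166369   -225.11322023   53.        ]]
[[ 608.17444522 -321.84090811   34.        ]
 [ 596.68452913 -356.14317364   34.        ]
 [ 563.74794565 -346.16058414   34.        ]
 [ 576.14054858 -312.1027584    34.        ]]
stand both [5.00038e+02 4.27023e+02 4.51000e-01] [[-0.6, 0.2], [1.1, -1.0], [1.0, 0.2], [-0.3, 0.6], [1.1, 1.5], [0.6, 1.0], [-2.0, 0.5], [-1.5, -1.1], [-0.7, -1.4], [-1.6, 0.8], [1.3, 0.1], [0.9, 0.3]]
stand top [501.766 428.838  -5.823] [[-1.3, -0.1], [0.3, -1.5], [0.4, -0.4], [-0.9, 0.2], [0.6, 0.9], [0.3, 0.5]]
stand scene [4.98320e+02 4.25805e+02 4.54000e-01] [[-1.1, 0.5], [-0.7, -1.0], [0.1, -1.4], [-0.6, 0.8], [2.1, 0.0], [1.9, 0.2]]
```

```bash
python3 - <<'E'
from h import *
a=np.load("top0.npy");b=np.load("scene0.npy")
def draw(n,im,x0,y0,x1,y1,k,pts_list,fn):
    crop(n,x0,y0,x1,y1,k,fn,im,5)
    c=cv2.imread("pics/"+fn)
    for P in pts_list:
        q=((proj(n,P)+.5-[x0,y0])*k).astype(int); cv2.polylines(c,[q.reshape(-1,1,2)],True,(0,0,255),1)
    cv2.imwrite("pics/"+fn,c)
crop("top",205,183,242,210,20,"t_pack.png",a,5)
crop("scene",225,200,255,238,16,"s_pack.png",b,5)
E
```

```text
(no output)
```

View pics/t_pack.png

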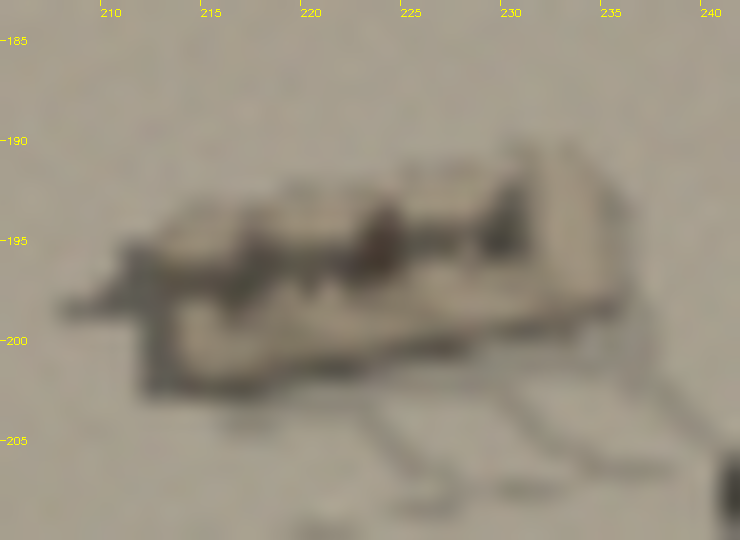

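View pics/s_pack.png

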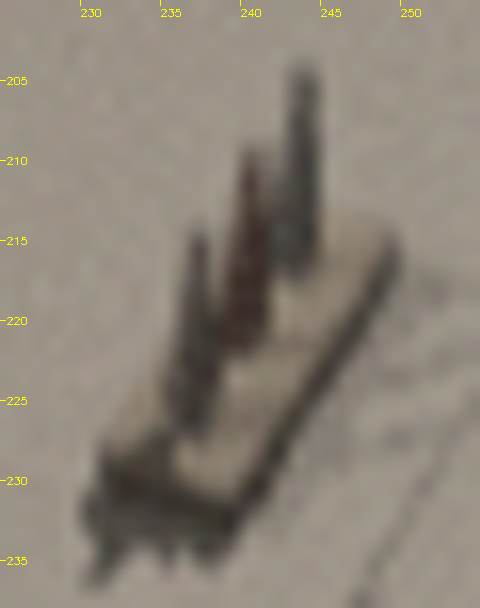

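```bash
python3 - <<'E'
from fit import *
import h
def wire(p,hx,hy,z0,z1):
    c,s=np.cos(p[2]),np.sin(p[2]); 
    return [[(p[0]+c*x-s*y,p[1]+s*x+c*y,z) for x,y in((hx,hy),(hx,-hy),(-hx,-hy),(-hx,hy))] for z in(z0,z1)]
def draw(n,im,x0,y0,x1,y1,k,pl,fn):
    crop(n,x0,y0,x1,y1,k,fn,im,5); c=cv2.imread("pics/"+fn)
    for P in pl:
        q=((proj(n,P)+.5-[x0,y0])*k).round().astype(int); cv2.polylines(c,[q.reshape(-1,1,2)],True,(0,0,255),1)
    cv2.imwrite("pics/"+fn,c)
l=[(15.5,38,30),(15.5,-38,30),(-15.5,-38,30),(-15.5,38,30)]
to=[(T,a,b) for a,b in zip(l,[(212,193.8),(234,190),(235.7,198),(213.7,202)])]
so=[(S,a,b) for a,b in zip(l,[(231,228),(244.5,213),(249,215),(239.3,231.8)])]
def fitxy(o):
    def res(p):
        r=[]
        c,s=np.cos(.125),np.sin(.125)
        for n,q,uv in o: r.append(proj(n,[p[0]+c*q[0]-s*q[1],p[1]+s*q[0]+c*q[1],q[2]])[0]-np.array(uv)-O)
        return np.ravel(r)
    z=least_squares(res,[500,90]); return z.x,res(z.x).reshape(-1,2).round(1).tolist()
for nm,o in(("both",to+so),("top",to),("sc",so)):print(nm,fitxy(o))
p=[*fitxy(to+so)[0],.125]
sh=[547,95,.125]
a=np.load("top0.npy");b=np.load("scene0.npy")
W=wire(p,15.5,38,14,30)
draw(T,a,170,145,275,228,7,W+wire(sh,112,140,0,14),"o1.png")
draw(S,b,170,175,285,270,6,W+wire(sh,112,140,0,14),"o2.png")
E
```

```text
both (array([507.73433271,  95.5375958 ]), [[0.1, 0.7], [0.4, 0.2], [0.4, 1.1], [-0.0, 1.4], [-1.1, 0.5], [-3.3, -1.9], [1.4, -0.6], [0.1, 0.2]])
top (array([510.67933252,  96.11158291]), [[-0.1, -0.2], [0.2, -0.6], [0.2, 0.2], [-0.2, 0.5]])
sc (array([505.16471119,  95.66363544]), [[-0.4, 0.9], [-2.6, -1.5], [2.1, -0.3], [0.9, 0.6]])
```

View pics/o1.png

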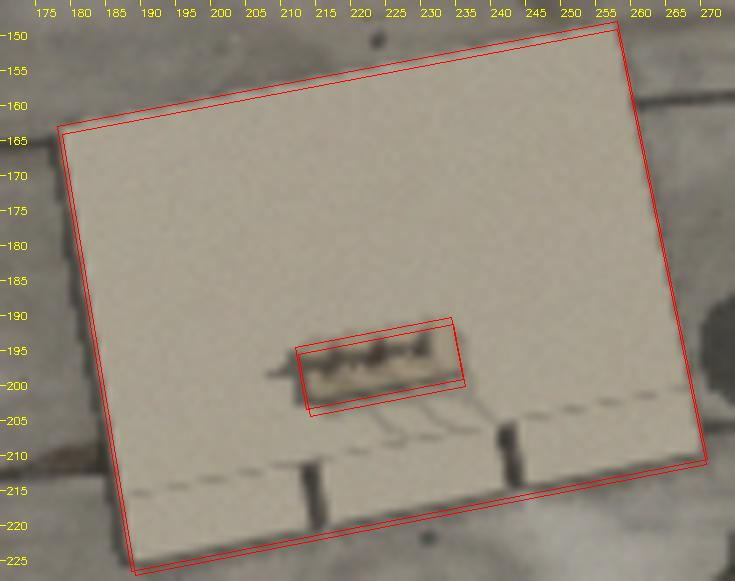

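View pics/o2.png

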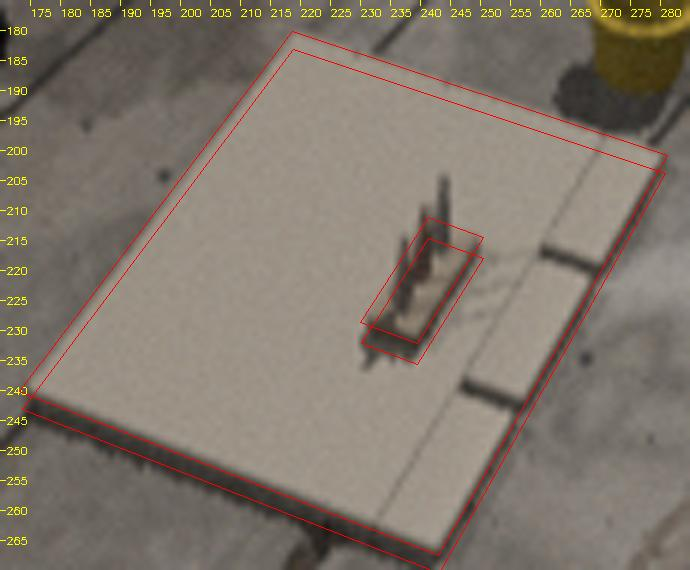

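```bash
python3 - <<'E'
from fit import *
t=lambda x0,y0,k,x,y:(x0+x/k,y0+y/k)
ts=lambda x,y:t(170,145,7,x,y); ss=lambda x,y:t(170,175,6,x,y)
tt=lambda x,y:t(100,180,11,x,y); s2=lambda x,y:t(135,280,10,x,y)
L=[(112,140,14),(112,-140,14),(-112,-140,14),(-112,140,14)]
A=[(T,l,ts(*p)) for l,p in zip(L,[(60,128),(613,22),(700,453),(130,563)])]+[(S,l,ss(*p)) for l,p in zip(L,[(30,390),(297,32),(662,155),(438,553)])]
L=[(-60,-37,6),(-60,37,6),(8,-37,38),(8,37,38)]
B=[(T,l,tt(*p)) for l,p in zip(L,[(480,390),(268,515),(355,195),(150,310)])]+[(S,l,s2(*p)) for l,p in zip(L,[(613,222),(557,490),(357,145),(290,393)])]
def pd(n,P,k):
    f,cx,cy,_=cam(n); q=(proj(n,P)[0]-[cx,cy])/f; r=q@q; return q*(1+k*r)*f+[cx,cy]
def res(p):
    r=[]
    for obs,o in((A,0),(B,3)):
        c,s=np.cos(p[o+2]),np.sin(p[o+2])
        for n,l,uv in obs:
            i=0 if n==T else 1
            r.append(pd(n,[p[o]+c*l[0]-s*l[1],p[o+1]+s*l[0]+c*l[1],l[2]],p[6+i])+p[8+2*i:10+2*i]-np.array(uv)-O)
    return np.r_[np.ravel(r),np.array(p[8:])*.5]
for k in (0,1):
    z=least_squares(lambda q:res(np.r_[q[:6],q[6:8]*k,q[8:]]),[547,95,.125,500,427,.45,0,0,0,0,0,0])
    print(z.x.round(3),z.cost); print(z.fun[:-4].reshape(-1,2).round(1).tolist())
E
```

```text
Traceback (most recent call last):
  File "h.py", line 4, in cam
    c=ctrl.camera_info(n); f=192/np.tan(np.radians(c['fov_y']/2)); return f,c['cx'],c['cy'],np.array(c['camera_from_world'])
ValueError: time passes only in moves, steps and waits
```

```bash
python3 - <<'E'
import re
s=open('h.py').read()
s=s.replace("def cam(n):\n    c=ctrl.camera_info(n);","import pickle,os\nif not os.path.exists('ci.pkl'): pickle.dump({n:ctrl.camera_info(n) for n in('top','scene')},open('ci.pkl','wb'))\nCI=pickle.load(open('ci.pkl','rb'))\ndef cam(n):\n    c=CI[n];")
open('h.py','w').write(s)
E
cat > ba.py <<'E'
from fit import *
t=lambda x0,y0,k,x,y:(x0+x/k,y0+y/k)
ts=lambda x,y:t(170,145,7,x,y); ss=lambda x,y:t(170,175,6,x,y)
tt=lambda x,y:t(100,180,11,x,y); s2=lambda x,y:t(135,280,10,x,y)
L=[(112,140,14),(112,-140,14),(-112,-140,14),(-112,140,14)]
A=[(T,l,ts(*p)) for l,p in zip(L,[(60,128),(613,22),(700,453),(130,563)])]+[(S,l,ss(*p)) for l,p in zip(L,[(30,390),(297,32),(662,155),(438,553)])]
L=[(-60,-37,6),(-60,37,6),(8,-37,38),(8,37,38)]
B=[(T,l,tt(*p)) for l,p in zip(L,[(480,390),(268,515),(355,195),(150,310)])]+[(S,l,s2(*p)) for l,p in zip(L,[(613,222),(557,490),(357,145),(290,393)])]
def pd(n,P,k):
    f,cx,cy,_=cam(n); q=(proj(n,P)[0]-[cx,cy])/f; r=q@q; return q*(1+k*r)*f+[cx,cy]
def res(p):
    r=[]
    for obs,o in((A,0),(B,3)):
        c,s=np.cos(p[o+2]),np.sin(p[o+2])
        for n,l,uv in obs:
            i=0 if n==T else 1
            r.append(pd(n,[p[o]+c*l[0]-s*l[1],p[o+1]+s*l[0]+c*l[1],l[2]],p[6+i])+p[8+2*i:10+2*i]-np.array(uv)-O)
    return np.r_[np.ravel(r),np.array(p[8:])*.5]
for k in (0,1):
    z=least_squares(lambda q:res(np.r_[q[:6],q[6:8]*k,q[8:]]),[547,95,.125,500,427,.45,0,0,0,0,0,0])
    print(z.x.round(3),z.cost); print(z.fun[:-4].reshape(-1,2).round(1).tolist())
E
python3 ba.py
```

```text
[ 5.486400e+02  9.132000e+01  1.250000e-01  5.026720e+02  4.251810e+02
  4.600000e-01 -5.822211e+03  1.503736e+03 -1.214000e+00  1.450000e-01
  3.040000e-01  1.082000e+00] 8.086928374105801
[[-0.6, -0.7], [0.4, -0.7], [0.7, 0.3], [-0.1, 0.6], [-1.2, 0.0], [-0.3, -0.0], [1.1, 0.1], [0.5, 0.2], [0.5, 0.7], [0.2, 0.3], [0.3, -0.6], [-1.0, -0.0], [1.2, -0.0], [1.0, 0.0], [-0.9, -1.3], [-1.5, 0.8]]
[ 5.47534e+02  9.53920e+01  1.25000e-01  5.00355e+02  4.38007e+02
  4.56000e-01 -2.92000e-01 -2.39000e-01 -4.24000e-01 -2.36000e-01
  4.77000e-01  3.44000e-01] 3.881302632016086
[[-0.3, -0.5], [-0.0, -0.6], [0.3, 0.4], [0.1, 0.3], [-0.6, -0.2], [-0.5, 0.1], [0.9, 0.3], [0.3, 0.1], [-0.4, 0.8], [0.5, -0.1], [-0.1, -0.2], [0.1, -0.1], [0.4, 1.0], [0.9, -0.6], [-0.9, -0.5], [-0.6, -0.1]]
```

```bash
python3 - <<'E'
from h import *
a=np.load("top0.npy")
def strip(y0,y1,xs,fn):
    rows=[]
    for x0,x1 in xs:
        c=cv2.resize(a[y0:y1,x0:x1,::-1],None,fx=1.56,fy=6,interpolation=cv2.INTER_CUBIC)
        rows.append(c)
    c=np.vstack(rows)
    for i in range(y0-y0%5+5,y1,5): cv2.putText(c,str(i),(0,(i-y0)*6+4),0,.35,(0,255,255),1); cv2.line(c,(25,(i-y0)*6),(799,(i-y0)*6),(0,255,255),1) if i%10==0 else 0
    cv2.imwrite("pics/"+fn,c)
strip(60,110,[(0,512)],"rear.png"); strip(225,280,[(0,512)],"front.png")
strip(180,230,[(0,512)],"seam.png")
E
```

```text
(no output)
```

View pics/rear.png

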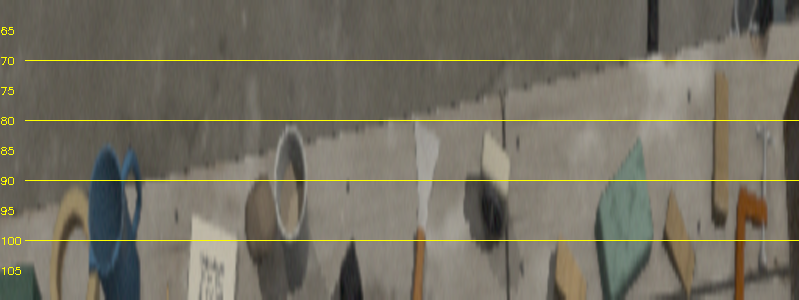

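View pics/front.png

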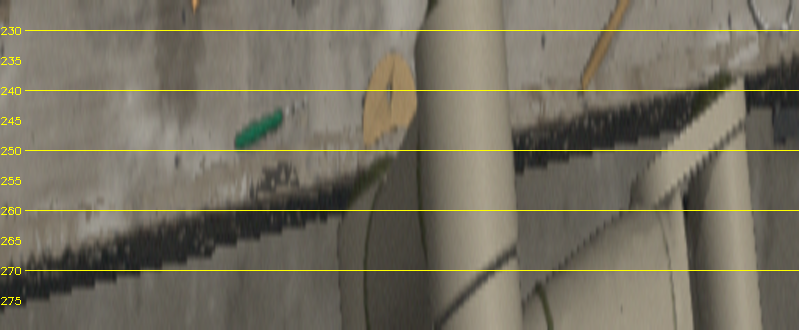

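View pics/seam.png

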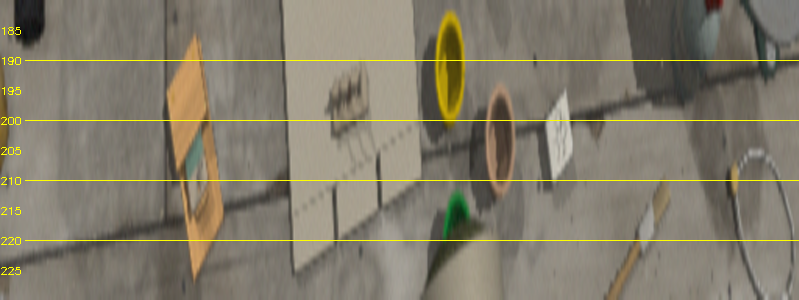

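The bench edges come out straight to 0.3 px, so the lens has no distortion. The order is low post, cup, tall post, then tile. First I'll roll to the post's yaw.

```bash
cat > go.py <<'E'
import sys,numpy as np
from rig import ctrl
s=ctrl.sense(); q=s['ee_rot']; p=s['eef_pos']
def psi(q): w,x,y,z=q; return np.arctan2(2*(x*y+w*z),1-2*(y*y+z*z))
def show(p,a,t):
    d=np.array(t[:3],float)-p; c,n=np.cos(a),np.sin(a)
    print("shift cm", (np.array([d[0]*c+d[1]*n,d[0]*n-d[1]*c,-d[2]])/10).round(2))
a=psi(q)
print("t",round(s['time_s'],2),"p",p.round(1),"psi",round(a,3),"F",s['force'].round(1),"grip mm",round(s['grip_width']*85.4,1),"q",s['joints'].round(2))
if len(sys.argv)>3:
    t=[float(v) for v in sys.argv[1:]]
    if len(t)>3: print("roll",round(a-t[3],3)); a=t[3]
    show(p,a,t)
E
python3 go.py 586 -336 150 1.27
```

```text
t 0.2 p [ 202.8 -484.1  203.5] psi 0.397 F [ 0.9 -0.6  0.7] grip mm 85.4 q [-1.4   0.31  1.5  -0.    1.33 -0.22]
roll -0.873
shift cm [25.49 32.21  5.35]
```

Request:
{"name": "apply_moves", "arguments": {"commands": [[8.5,0,0,0,-0.12],[8.5,0,0,0,-0.12],[8.5,0,0,0,-0.12],[8.5,0,0,0,-0.12],[8.5,0,0,0,-0.12],[8.5,0,0,0,-0.12],[8.5,0,0,0,-0.12],[8.5,0,0,0,-0.03]], "squeeze": 30}}

```text
time_s: 0.87
eef_pos: [202.9, -484.1, 203.6]
ee_rot: [-0.0, 0.804, 0.594, 0.0]
force: [-0.5, 0.4, 0.0]
grip_width: 0.997
```

```bash
python3 go.py 586 -336 150 1.27
```

```text
t 0.87 p [ 202.9 -484.1  203.6] psi 1.273 F [-0.5  0.4  0. ] grip mm 85.1 q [-1.4   0.31  1.5   0.    1.33 -1.1 ]
roll 0.003
shift cm [25.5  32.2   5.36]
```

Request:
{"name": "apply_moves", "arguments": {"commands": [[8.5,2.12,2.68,0.4,0],[8.5,2.12,2.68,0.4,0],[8.5,2.12,2.68,0.4,0],[8.5,2.12,2.68,0.4,0],[8.5,2.12,2.68,0.4,0],[8.5,2.12,2.68,0.4,0],[8.5,2.12,2.68,0.4,0],[8.5,2.12,2.68,0.4,0],[8.5,2.12,2.68,0.4,0],[8.5,2.12,2.68,0.4,0],[8.5,2.12,2.68,0.7,0],[8.5,2.12,2.68,0.7,0]]}}

```text
time_s: 1.87
eef_pos: [587.4, -336.8, 149.4]
ee_rot: [-0.0, 0.806, 0.592, -0.0]
force: [-0.8, -0.1, -0.2]
grip_width: 0.995
```

```bash
python3 - <<'E'
from h import *
im=crop("top",290,130,390,210,7,"t1.png"); np.save("top1.npy",im)
im=crop("scene",235,60,335,180,5,"s1.png"); np.save("scene1.npy",im)
s=ctrl.sense();p=s['eef_pos'];print(p)
for n in("top","scene"):print(n,proj(n,[p,p-[0,0,11]]).round(1).tolist())
E
python3 go.py 586 -336 150 1.27
```

```text
[ 588.74650318 -334.58044781  147.12841568]
top [[355.2, 154.5], [354.5, 155.5]]
scene [[287.4, 110.3], [287.2, 113.0]]
t 1.97 p [ 588.7 -334.6  147.1] psi 1.271 F [-0.7 -0.2 -0.4] grip mm 85.2 q [-0.69  0.7   1.04  0.    1.4  -0.39]
roll 0.001
shift cm [-0.22 -0.22 -0.29]
```

View pics/t1.png

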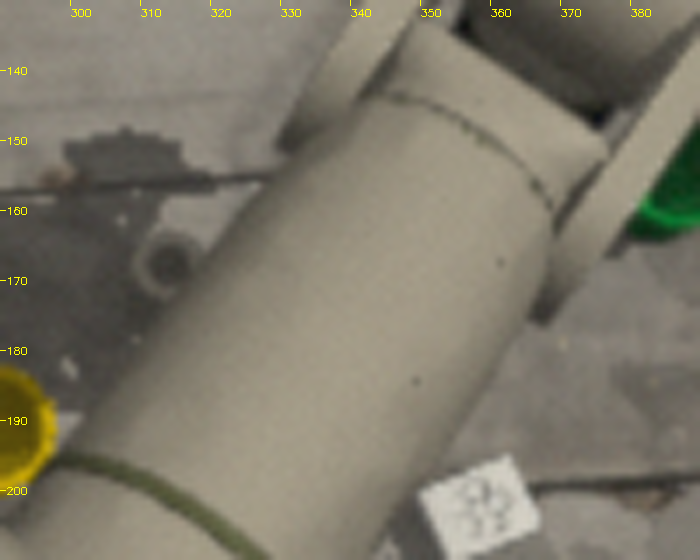

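View pics/s1.png

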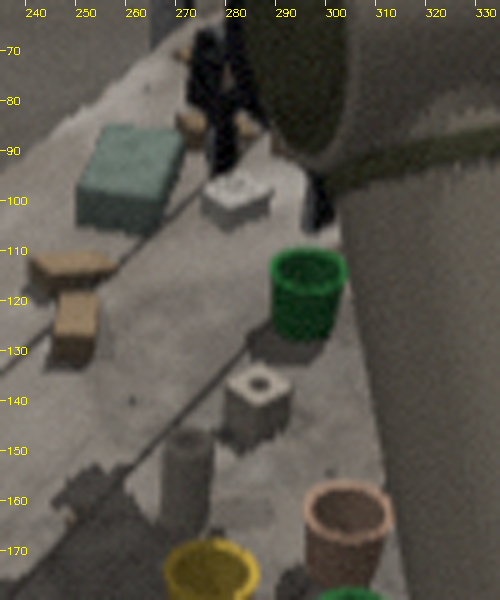

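```bash
python3 - <<'E'
from h import *
p=np.array([588,-335.5,148.5]);y=np.array([np.sin(1.271),-np.cos(1.271),0]);x=np.array([np.cos(1.271),np.sin(1.271),0])
for s in(-1,1):
  for o in (42.5,57): print(s,o,[proj("scene",p+s*o*y+b*11*x+[0,0,2])[0].round(1).tolist() for b in(-1,1)], proj("scene",p+s*o*y+[0,0,40])[0].round(1))
im=np.load("scene1.npy"); crop("scene",260,55,320,115,10,"s1b.png",im)
E
```

```text
-1 42.5 [[298.8, 113.6], [294.3, 116.0]] [297.5 105.3]
-1 57 [[301.8, 115.5], [297.3, 117.9]] [300.7 107.1]
1 42.5 [[281.6, 103.1], [277.1, 105.3]] [280.   94.8]
1 57 [[278.8, 101.4], [274.3, 103.6]] [277.1  93. ]
```

View pics/s1b.png

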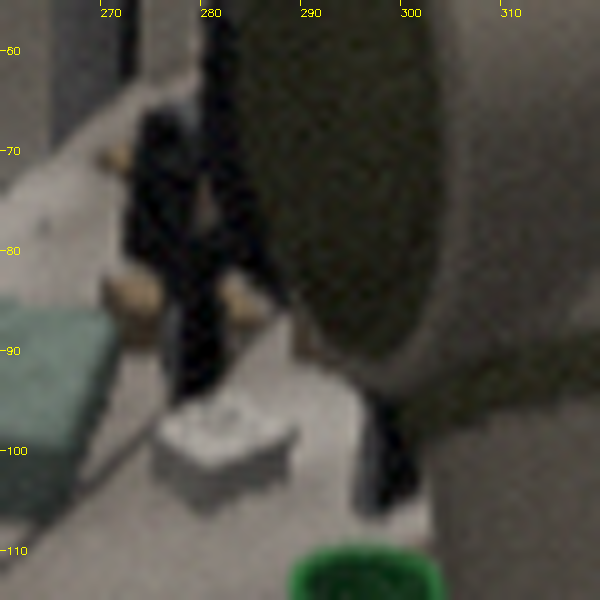

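Request:
{"name": "apply_moves", "arguments": {"commands": [[8.5,-0.2,-0.2,2,0],[8.5,0,0,2.5,0],[8.5,0,0,2,0],[8.5,0,0,0.5,0],[8.5,0,0,0,0]]}}

```text
time_s: 2.38
eef_pos: [582.5, -338.8, 78.5]
ee_rot: [-0.001, 0.806, 0.592, -0.0]
force: [-0.1, -0.5, 0.2]
grip_width: 0.993
```

```bash
python3 - <<'E'
from h import *
im=crop("scene",250,85,320,160,8,"s2.png"); np.save("scene2.npy",im)
p=ctrl.sense()['eef_pos'];y=np.array([np.sin(1.271),-np.cos(1.271),0]);print(p)
for s in(-1,1):
  print([proj("scene",p+s*50*y+[0,0,z])[0].round(1).tolist() for z in (-11,2,10,20,30)])
E
```

```text
[ 583.20785187 -339.37849196   80.22030912]
[[297.7, 134.9], [298.0, 131.9], [298.3, 130.1], [298.5, 127.7], [298.8, 125.4]]
[[278.3, 122.2], [278.5, 119.3], [278.6, 117.4], [278.8, 115.1], [278.9, 112.8]]
```

View pics/s2.png

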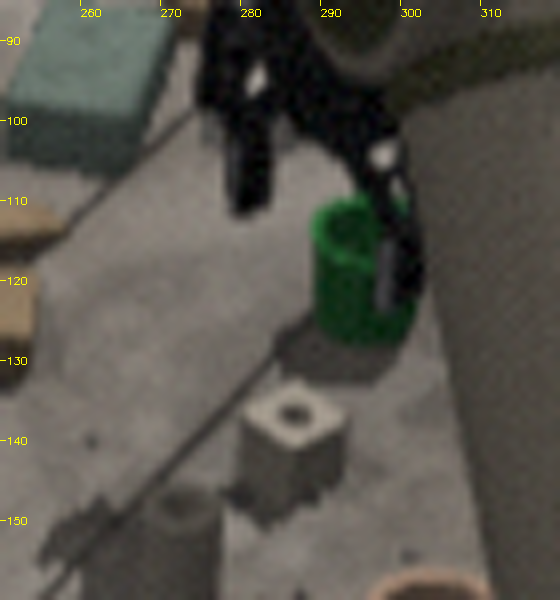

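Request:
{"name": "apply_moves", "arguments": {"commands": [[0,0,0,0,0],[0,0,0,0,0],[0,0,0,0,0],[0,0,0,0,0],[0,0,0,0,0],[0,0,0,0,0],[0,0,0,0,0],[0,0,0,0,0]]}}

```text
time_s: 3.1
eef_pos: [583.4, -339.0, 79.8]
ee_rot: [-0.0, 0.806, 0.592, 0.0]
force: [-0.7, -0.1, 0.2]
grip_width: 0.001
```

```bash
python3 - <<'E'
from h import *
im=crop("scene",250,85,320,160,8,"s3.png"); np.save("scene3.npy",im)
im=crop("top",290,110,390,200,7,"t3.png")
p=ctrl.sense()['eef_pos'];y=np.array([np.sin(1.271),-np.cos(1.271),0]);print(p)
for n in("scene","top"):
  print([proj(n,p+[0,0,z])[0].round(1).tolist() for z in (-11,2,10,20,30)])
E
```

```text
[ 583.38056042 -339.04656645   79.76466293]
[[287.7, 128.6], [288.0, 125.6], [288.2, 123.8], [288.4, 121.5], [288.6, 119.1]]
[[352.4, 162.8], [353.1, 161.7], [353.5, 161.0], [354.1, 160.2], [354.6, 159.3]]
```

View pics/s3.png

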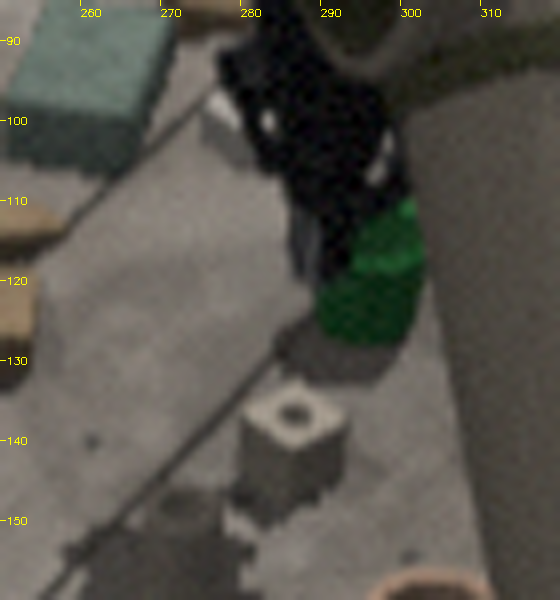

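View pics/t3.png

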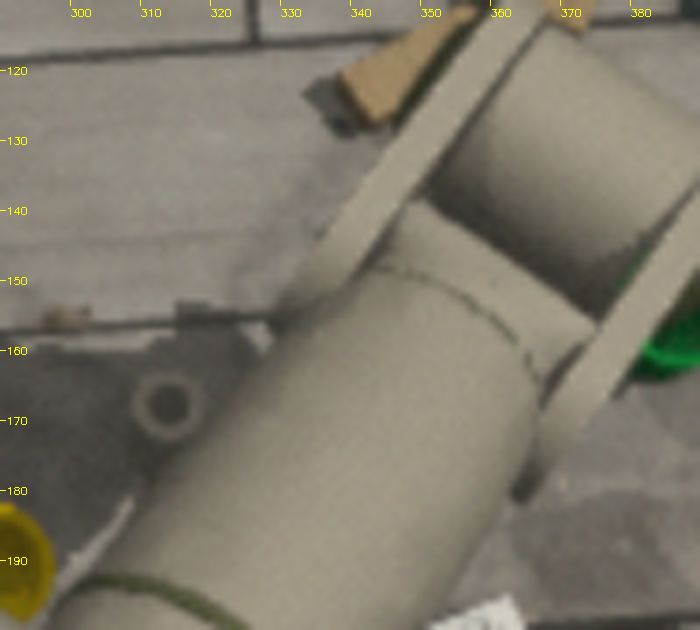

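```bash
python3 - <<'E'
from h import *
for n in("scene","top"):
  print(n,[(z,proj(n,[0,0,z])[0].round(1).tolist()) for z in (0,50,100,160,200,300)])
  print([proj(n,[583+x,-339+y,z])[0].round(1).tolist() for x,y,z in ((0,0,69),(0,0,102),(15,-29,69))])
  c=CI[n];T=c['camera_from_world'];print("cam pos",(-T[:3,:3].T@T[:3,3]).round(0))
im=crop("scene",340,180,512,384,4,"base.png",np.load("scene0.npy"))
im=crop("top",200,210,340,384,4,"baset.png",np.load("top0.npy"))
E
```

```text
scene [(0, [415.8, 281.3]), (50, [421.4, 270.8]), (100, [427.4, 259.6]), (160, [435.1, 245.1]), (200, [440.7, 234.7]), (300, [456.0, 206.0])]
[[287.8, 128.6], [288.5, 121.0], [288.0, 123.3]]
cam pos [ 65. 763. 952.]
top [(0, [262.7, 352.0]), (50, [262.7, 353.6]), (100, [262.7, 355.3]), (160, [262.8, 357.6]), (200, [262.8, 359.2]), (300, [262.9, 363.6])]
[[352.4, 162.9], [354.2, 160.1], [360.6, 157.9]]
cam pos [ 159.   -9. 1658.]
```

View pics/base.png

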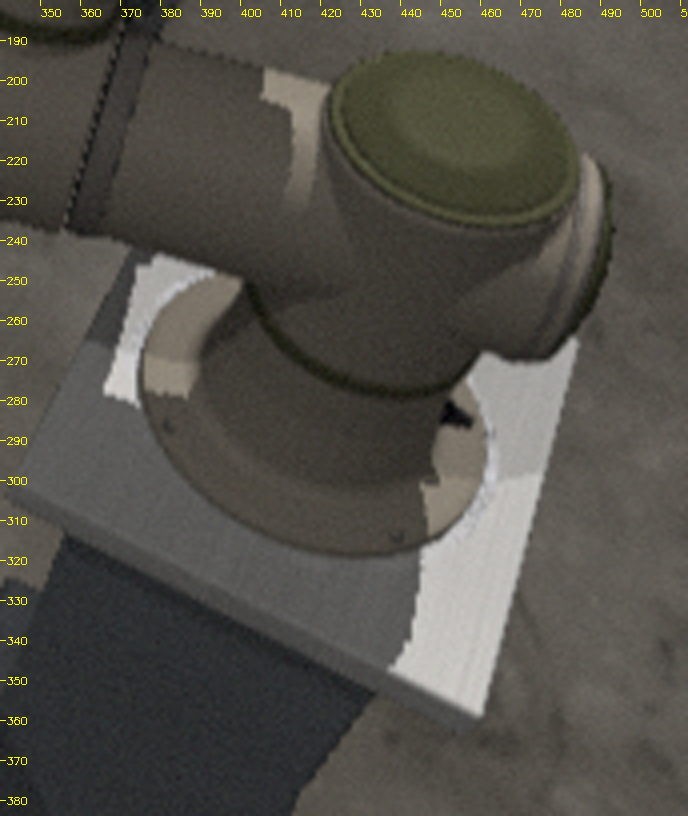

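View pics/baset.png

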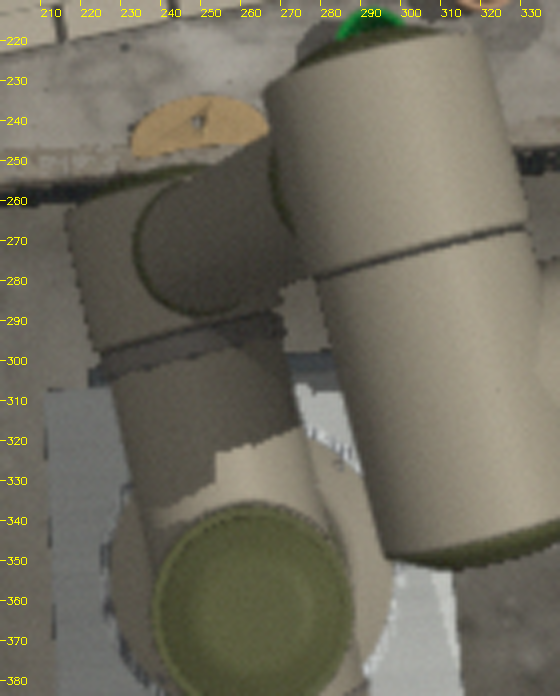

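The tips appear about 33 mm higher than expected in the scene view, while both cameras agree on the objects. I'll settle it by gently touching the shut fingertips to a clear patch of bench.

Request:
{"name": "apply_moves", "arguments": {"commands": [[0,1,-2.2,0,0],[0,1,-2.2,0,0],[0,1,-2.3,1,0],[0,0,0,2,0],[0,0,0,2,0],[0,0,0,0,0],[0,0,0,0,0]]}}

```text
time_s: 3.78
eef_pos: [528.3, -290.3, 29.6]
ee_rot: [-0.001, 0.806, 0.592, -0.0]
force: [-0.1, 0.2, 0.4]
grip_width: -0.002
```

```bash
python3 go.py; python3 - <<'E'
from h import *
im=crop("scene",250,85,340,185,6,"s4.png"); np.save("scene4.npy",im)
p=ctrl.sense()['eef_pos'];print([proj("scene",p+[0,0,z])[0].round(1).tolist() for z in (-11,2,10,20,30)])
E
```

```text
t 3.78 p [ 528.3 -290.3   29.6] psi 1.267 F [-0.1  0.2  0.4] grip mm -0.2 q [-0.7   0.66  1.44 -0.    1.04 -0.39]
[[293.7, 151.5], [294.1, 148.7], [294.2, 146.9], [294.5, 144.7], [294.7, 142.4]]
```

View pics/s4.png

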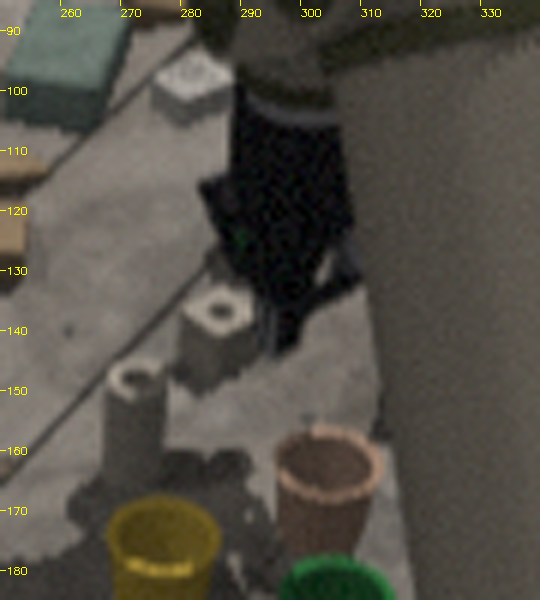

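Request:
{"name": "apply_moves", "arguments": {"commands": [[0,0,0,0.8,0],[0,0,0,0.5,0],[0,0,0,0,0],[0,0,0,0,0]]}}

```text
time_s: 4.17
eef_pos: [528.4, -290.3, 16.7]
ee_rot: [-0.0, 0.806, 0.592, -0.0]
force: [0.7, 0.4, -0.4]
grip_width: -0.001
```

Request:
{"name": "apply_moves", "arguments": {"commands": [[0,0,0,0.2,0],[0,0,0,0.2,0],[0,0,0,0,0],[0,0,0,0,0]]}}

```text
time_s: 4.5
eef_pos: [528.4, -290.4, 12.7]
ee_rot: [-0.0, 0.806, 0.592, -0.0]
force: [0.4, -0.1, -0.6]
grip_width: -0.003
```

Request:
{"name": "apply_moves", "arguments": {"commands": [[0,0,0,0.15,0],[0,0,0,0.15,0],[0,0,0,0,0],[0,0,0,0,0]]}}

```text
time_s: 4.83
eef_pos: [528.4, -290.3, 9.7]
ee_rot: [-0.0, 0.806, 0.592, -0.0]
force: [-0.9, 0.6, -0.2]
grip_width: 0.003
```

Request:
{"name": "apply_moves", "arguments": {"commands": [[0,0,0,0.2,0],[0,0,0,0.2,0],[0,0,0,0,0],[0,0,0,0,0]]}}

```text
time_s: 5.17
eef_pos: [528.4, -290.3, 5.6]
ee_rot: [-0.0, 0.806, 0.592, -0.0]
force: [0.1, -0.2, -0.6]
grip_width: 0.002
```

```bash
python3 - <<'E'
from h import *
im=crop("scene",270,120,320,175,10,"s5.png"); np.save("scene5.npy",im)
s=ctrl.sense();p=s['eef_pos'];print(p,s['force'],[proj("scene",p+[0,0,z])[0].round(1).tolist() for z in (-11,2,10,20,30)])
E
```

```text
[ 528.40573855 -290.35286512    5.72052513] [ 0.14914303 -0.61146902  0.79379001] [[293.2, 156.9], [293.5, 154.2], [293.7, 152.4], [294.0, 150.3], [294.2, 148.1]]
```

View pics/s5.png

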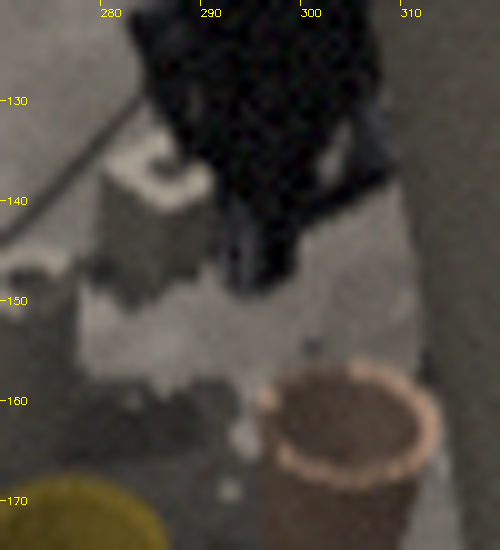

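Request:
{"name": "apply_moves", "arguments": {"commands": [[0,0,0,0.3,0],[0,0,0,0.3,0],[0,0,0,0.3,0],[0,0,0,0,0]]}}

```text
time_s: 5.55
eef_pos: [528.1, -290.1, -4.1]
ee_rot: [-0.001, 0.806, 0.592, -0.0]
force: [0.2, 0.5, 0.3]
grip_width: -0.0
```

Request:
{"name": "apply_moves", "arguments": {"commands": [[0,0,0,0.3,0],[0,0,0,0.3,0],[0,0,0,0,0],[0,0,0,0,0]]}}

```text
time_s: 5.88
eef_pos: [528.4, -290.3, -9.4]
ee_rot: [-0.0, 0.806, 0.592, -0.0]
force: [0.5, -0.4, 0.7]
grip_width: 0.0
```

Request:
{"name": "apply_moves", "arguments": {"commands": [[0,0,0,0.2,0],[0,0,0,0.2,0],[0,0,0,0,0],[0,0,0,0,0]]}}

```text
time_s: 6.22
eef_pos: [528.4, -290.4, -13.3]
ee_rot: [-0.0, 0.806, 0.592, -0.0]
force: [-0.9, -0.1, 0.6]
grip_width: 0.003
```

Request:
{"name": "apply_moves", "arguments": {"commands": [[0,0,0,0.2,0],[0,0,0,0.2,0],[0,0,0,0,0],[0,0,0,0,0]]}}

```text
time_s: 6.55
eef_pos: [528.4, -290.3, -17.4]
ee_rot: [-0.0, 0.806, 0.592, -0.0]
force: [0.3, 0.3, 0.1]
grip_width: -0.002
```

Request:
{"name": "apply_moves", "arguments": {"commands": [[0,0,0,0.2,0],[0,0,0,0.1,0],[0,0,0,0,0],[0,0,0,0,0]]}}

```text
time_s: 6.88
eef_pos: [528.4, -290.4, -20.3]
ee_rot: [-0.0, 0.806, 0.592, -0.0]
force: [-0.2, -0.9, 0.3]
grip_width: -0.002
```

Request:
{"name": "apply_moves", "arguments": {"commands": [[0,0,0,0.1,0],[0,0,0,0.1,0],[0,0,0,0,0],[0,0,0,0,0]]}}

```text
time_s: 7.22
eef_pos: [528.4, -290.4, -22.3]
ee_rot: [-0.0, 0.806, 0.592, -0.0]
force: [0.5, -0.8, 0.4]
grip_width: -0.002
```

```bash
python3 - <<'E'
from h import *
im=crop("scene",270,120,320,175,10,"s6.png")
s=ctrl.sense();p=s['eef_pos'];print(p,s['force'],s['tau'].round(2),[proj("scene",p+[0,0,z])[0].round(1).tolist() for z in (-11,11.3,20,22.3,30)])
E
```

```text
[ 528.4546987  -290.39441115  -22.2107741 ] [ 0.22767951  0.06013032 -0.45874298] [ -0.   -53.58 -20.47  -0.     0.     0.  ] [[292.6, 162.8], [293.1, 158.1], [293.3, 156.3], [293.3, 155.8], [293.5, 154.1]]
```

View pics/s6.png

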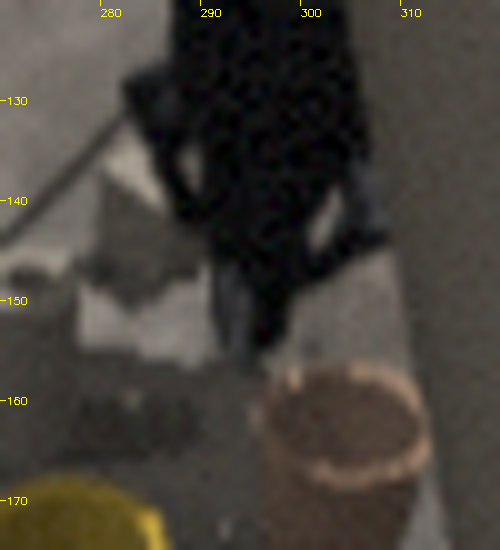

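Request:
{"name": "apply_moves", "arguments": {"commands": [[0,0,0,0.1,0],[0,0,0,0.1,0],[0,0,0,0,0],[0,0,0,0,0]]}}

```text
time_s: 7.6
eef_pos: [528.4, -290.4, -24.3]
ee_rot: [-0.0, 0.806, 0.592, -0.0]
force: [0.8, -0.3, 0.5]
grip_width: 0.002
```

Request:
{"name": "apply_moves", "arguments": {"commands": [[0,0,0,0.1,0],[0,0,0,0.1,0],[0,0,0,0,0],[0,0,0,0,0]]}}

```text
time_s: 7.93
eef_pos: [528.4, -290.4, -26.3]
ee_rot: [-0.0, 0.806, 0.592, -0.0]
force: [0.5, 0.4, 0.3]
grip_width: 0.002
```

Request:
{"name": "apply_moves", "arguments": {"commands": [[0,0,0,0.1,0],[0,0,0,0.1,0],[0,0,0,0,0],[0,0,0,0,0]]}}

```text
time_s: 8.27
eef_pos: [528.6, -290.5, -27.4]
ee_rot: [0.0, 0.806, 0.592, 0.0]
force: [-3.6, 1.7, 8.0]
grip_width: -0.0
```

Request:
{"name": "apply_moves", "arguments": {"commands": [[0,0,0,0.1,0],[0,0,0,0.1,0],[0,0,0,0,0],[0,0,0,0,0]]}}

```text
time_s: 8.6
eef_pos: [528.7, -290.5, -27.5]
ee_rot: [0.0, 0.806, 0.592, -0.0]
force: [-8.6, 6.1, 25.4]
grip_width: 0.001
```

```bash
python3 - <<'E'
from h import *
im=crop("scene",270,120,320,175,10,"s7.png")
s=ctrl.sense();p=s['eef_pos'];print(p,s['force'],s['time_s'])
E
```

```text
[ 528.66531526 -290.5274362   -27.52127472] [-8.5149586   5.67326322 25.52783666] 8.65
```

View pics/s7.png

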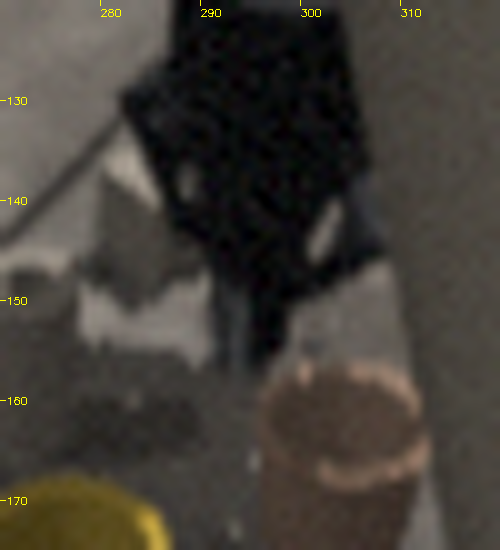

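The touch settles it: shut, the fingertips reach the bench at a reported z of -27 mm, so tip height = z_rep + 27. The lateral position agrees with the pictures. From here on I use this height relation.

```bash
python3 go.py 586 -336.5 60 1.27
```

```text
t 8.65 p [ 528.7 -290.5  -27.5] psi 1.267 F [-8.5  5.7 25.5] grip mm 0.3 q [-0.7   0.74  1.47 -0.    0.93 -0.39]
roll -0.003
shift cm [-2.69  6.84 -8.75]
```

Request:
{"name": "apply_moves", "arguments": {"commands": [[0,0,0,-1.5,0],[6,0,0,-2.5,0],[6,0,0,-2.5,0],[6,0,0,-2.5,0],[6,0,0,0,0],[6,0,0,0,0]]}}

```text
time_s: 9.15
eef_pos: [528.9, -290.8, 60.9]
ee_rot: [0.001, 0.806, 0.592, 0.0]
force: [0.5, -0.1, -0.1]
grip_width: 0.695
```

```bash
python3 go.py 586 -336.5 62 1.27
```

```text
t 9.15 p [ 528.9 -290.8   60.9] psi 1.267 F [ 0.5 -0.1 -0.1] grip mm 59.3 q [-0.7   0.62  1.42  0.    1.1  -0.39]
roll -0.003
shift cm [-2.68  6.81 -0.11]
```

Request:
{"name": "apply_moves", "arguments": {"commands": [[6.2,-0.9,2.3,0,-0.003],[6.2,-0.9,2.3,0,0],[6.2,-0.9,2.2,0,0],[6.2,0,0,1,0],[6.2,0,0,0,0],[6.2,0,0,0,0]]}}

```text
time_s: 9.65
eef_pos: [584.2, -335.3, 47.7]
ee_rot: [-0.002, 0.805, 0.593, -0.0]
force: [0.1, 0.2, 0.2]
grip_width: 0.726
```

```bash
python3 go.py 586 -336.5 50; python3 - <<'E'
from h import *
im=crop("scene",265,95,315,155,10,"s8.png")
E
```

```text
t 9.65 p [ 584.2 -335.3   47.7] psi 1.27 F [0.1 0.2 0.2] grip mm 62.0 q [-0.69  0.78  1.16  0.    1.2  -0.39]
shift cm [-0.06  0.21 -0.23]
```

View pics/s8.png

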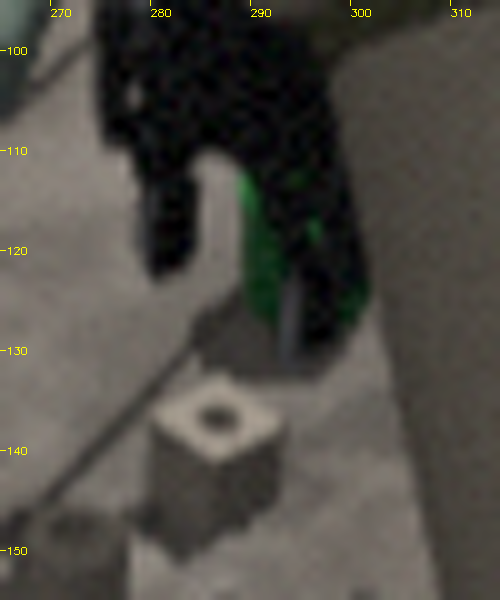

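Request:
{"name": "apply_moves", "arguments": {"commands": [[6.2,0,0.2,2,0],[6.2,0,0,2,0],[6.2,0,0,1.5,0],[6.2,0,0,0,0],[6.2,0,0,0,0]]}}

```text
time_s: 10.12
eef_pos: [586.8, -336.5, -5.1]
ee_rot: [-0.001, 0.805, 0.593, -0.0]
force: [0.3, 0.5, 0.3]
grip_width: 0.729
```

```bash
python3 go.py 586 -336.5 -22; python3 - <<'E'
from h import *
im=crop("scene",265,105,315,165,10,"s9.png")
E
```

```text
t 10.12 p [ 586.8 -336.5   -5.1] psi 1.27 F [0.3 0.5 0.3] grip mm 62.2 q [-0.69  0.85  1.19  0.    1.1  -0.39]
shift cm [-0.02 -0.08  1.69]
```

View pics/s9.png

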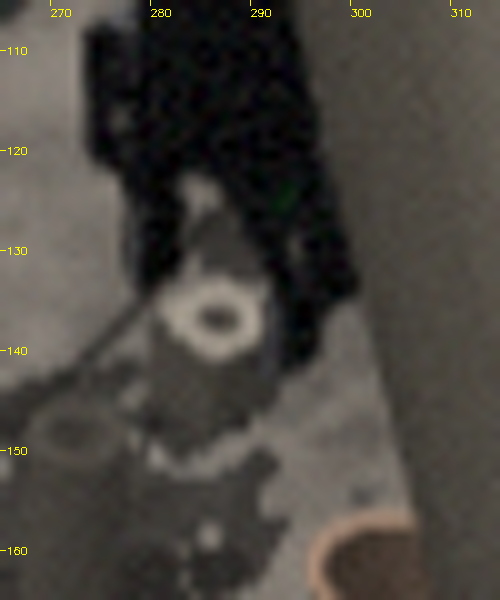

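The post stands between the fingers, so I'll lower and grip.

Request:
{"name": "apply_moves", "arguments": {"commands": [[6.2,0,0,1,0],[6.2,0,0,0.5,0],[3,0,0,0,0],[2.5,0,0,0,0],[2.5,0,0,0,0],[2.5,0,0,0,0],[2.5,0,0,0,0],[2.5,0,0,0,0]], "squeeze": 40}}

```text
time_s: 10.83
eef_pos: [587.3, -337.0, -20.1]
ee_rot: [0.0, 0.805, 0.593, 0.0]
force: [-0.3, 0.4, 0.0]
grip_width: 0.411
```

Request:
{"name": "apply_moves", "arguments": {"commands": [[2.5,0,0,-1,0],[2.5,0,0,-2,0],[2.5,0,0,-2,0],[2.5,0,0,-2,0],[2.5,0,0,0,0]]}}

```text
time_s: 11.25
eef_pos: [589.0, -338.4, 55.1]
ee_rot: [0.004, 0.805, 0.593, 0.001]
force: [0.9, -0.0, -0.5]
grip_width: 0.416
```

```bash
python3 go.py 500 185 60 1.696; python3 - <<'E'
from h import *
im=crop("scene",250,85,320,155,8,"s10.png")
E
```

```text
t 11.25 p [ 589.  -338.4   55.1] psi 1.27 F [ 0.9 -0.  -0.5] grip mm 35.5 q [-0.69  0.78  1.15  0.    1.21 -0.39]
roll -0.426
shift cm [53.04 -2.3  -0.49]
```

View pics/s10.png

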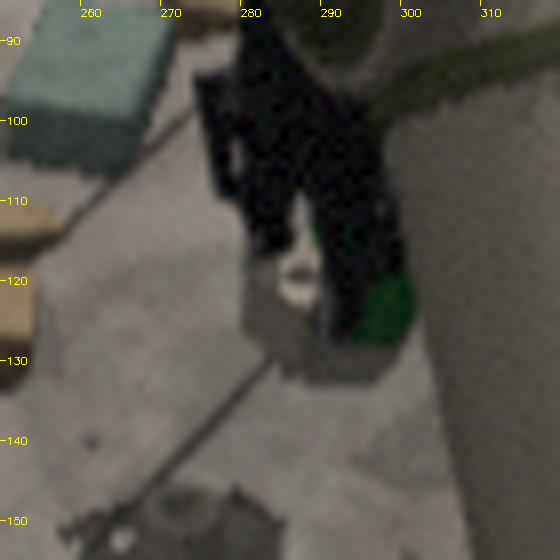

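Request:
{"name": "apply_moves", "arguments": {"commands": [[2.5,0,0,-2.5,-0.1],[2.5,0,0,-2.5,-0.11],[2.5,0,0,-2.5,-0.11],[2.5,0,0,0,-0.106],[2.5,0,0,0,0]]}}

```text
time_s: 11.72
eef_pos: [587.4, -337.1, 125.2]
ee_rot: [0.0, 0.66, 0.751, 0.0]
force: [0.3, 1.0, -2.6]
grip_width: 0.415
```

```bash
cat > ov.py <<'E'
from fit import *
def wire(p,hx,hy,z0,z1):
    c,s=np.cos(p[2]),np.sin(p[2]); 
    return [[(p[0]+c*x-s*y,p[1]+s*x+c*y,z) for x,y in((hx,hy),(hx,-hy),(-hx,-hy),(-hx,hy))] for z in(z0,z1)]
def draw(n,im,x0,y0,x1,y1,k,pl,fn,cols=None):
    crop(n,x0,y0,x1,y1,k,fn,im,5); c=cv2.imread("pics/"+fn)
    for i,P in enumerate(pl):
        q=((proj(n,P)+.5-[x0,y0])*k).round().astype(int); cv2.polylines(c,[q.reshape(-1,1,2)],True,[(0,0,255),(255,255,0),(0,255,0)][i%2],1)
    cv2.imwrite("pics/"+fn,c)
E
python3 - <<'E'
from ov import *
a=np.load("top0.npy");b=np.load("scene0.npy")
W=wire([510,96,.125],15.5,38,14,30)
draw(T,a,200,180,245,212,16,W,"o1.png")
draw(S,b,220,200,260,242,14,W,"o2.png")
E
python3 go.py 500 185 130 1.696
```

```text
t 11.72 p [ 587.4 -337.1  125.2] psi 1.699 F [ 0.3  1.  -2.6] grip mm 35.5 q [-0.69  0.71  1.08  0.    1.35 -0.82]
roll 0.003
shift cm [52.89 -2.15 -0.48]
```

View pics/o1.png

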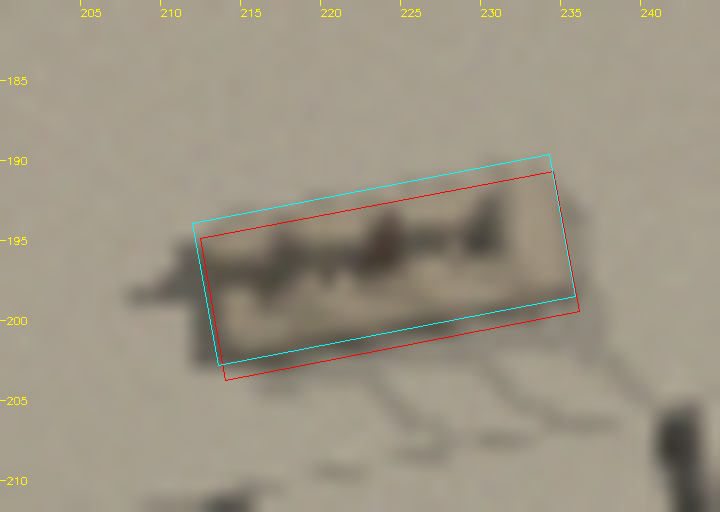

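View pics/o2.png

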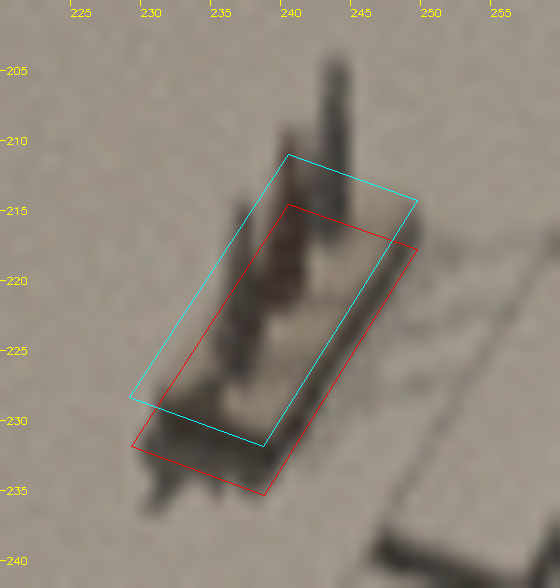

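Request:
{"name": "apply_moves", "arguments": {"commands": [[2.5,1.5,-0.16,0,0.003],[2.5,3.6,-0.16,-0.2,0],[2.5,4,-0.16,-0.2,0],[2.5,4,-0.16,0,0],[2.5,4,-0.16,0,0],[2.5,4,-0.16,0,0],[2.5,4,-0.16,0,0],[2.5,4,-0.16,0,0],[2.5,4,-0.16,0,0],[2.5,4,-0.16,0,0],[2.5,4,-0.16,0,0],[2.5,4,-0.16,0,0]]}}

```text
time_s: 12.72
eef_pos: [511.6, 110.1, 127.3]
ee_rot: [-0.001, 0.664, 0.748, -0.001]
force: [0.6, -1.2, -0.2]
grip_width: 0.411
```

Request:
{"name": "apply_moves", "arguments": {"commands": [[2.5,3,-0.16,0,0],[2.5,2,0,0,0],[2.5,0.8,0,0,0],[2.5,0,0,0,0],[2.5,0,0,0,0],[2.5,0,0,0,0]]}}

```text
time_s: 13.22
eef_pos: [504.7, 164.5, 128.3]
ee_rot: [-0.0, 0.664, 0.748, -0.0]
force: [0.3, -0.9, -1.2]
grip_width: 0.415
```

```bash
python3 go.py 498.8 184.8 10 1.696
```

```text
t 13.22 p [504.7 164.5 128.3] psi 1.691 F [ 0.3 -0.9 -1.2] grip mm 35.4 q [ 0.09  0.4   1.59 -0.    1.16 -0.03]
roll -0.005
shift cm [ 2.09 -0.33 11.83]
```

Request:
{"name": "apply_moves", "arguments": {"commands": [[2.5,1.05,-0.2,0,-0.005],[2.5,1.05,-0.13,0,0],[2.5,0,0,2.5,0],[2.5,0,0,3,0],[2.5,0,0,3,0],[2.5,0,0,2.5,0],[2.5,0,0,0,0],[2.5,0,0,0,0]]}}

```text
time_s: 13.88
eef_pos: [498.3, 186.4, 18.7]
ee_rot: [-0.001, 0.661, 0.75, -0.001]
force: [1.4, 0.0, 0.5]
grip_width: 0.409
```

```bash
python3 go.py 498.8 184.8 -5 1.696; python3 - <<'E'
from ov import *
draw(S,ctrl.capture(S),175,195,265,275,8,wire([510,95.5,.125],15.5,38,14,30)+wire([498.8,184.8,.125],18,18,35,69),"s11.png")
E
```

```text
t 13.88 p [498.3 186.4  18.7] psi 1.698 F [1.4 0.  0.5] grip mm 34.9 q [0.14 0.55 1.68 0.   0.91 0.01]
roll 0.002
shift cm [-0.17  0.03  2.37]
```

View pics/s11.png

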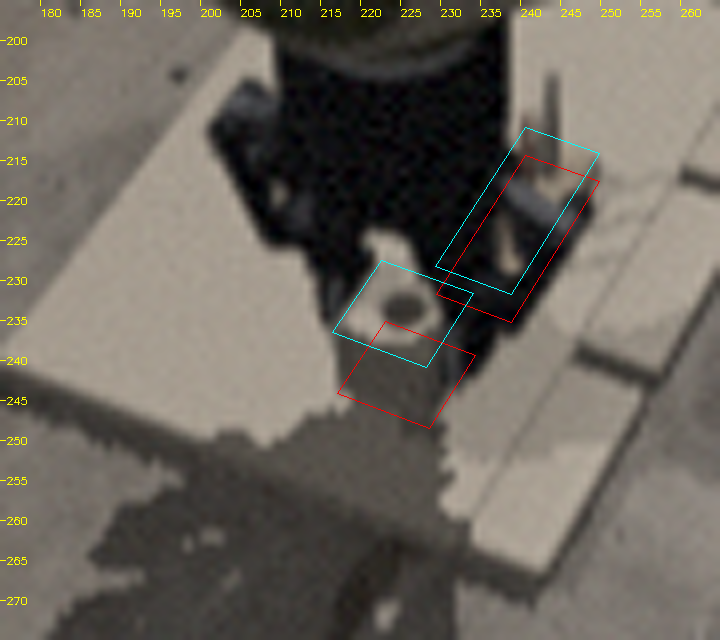

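Request:
{"name": "apply_moves", "arguments": {"commands": [[2.5,-0.17,0,1,0],[2.5,0,0,0.8,0],[2.5,0,0,0.3,0],[2.5,0,0,0,0],[2.5,0,0,0,0]]}}

```text
time_s: 14.35
eef_pos: [499.0, 184.4, -2.1]
ee_rot: [-0.0, 0.661, 0.751, -0.0]
force: [-0.0, 0.2, -0.7]
grip_width: 0.418
```

Request:
{"name": "apply_moves", "arguments": {"commands": [[2.5,0,0,0.15,0],[2.5,0,0,0.15,0],[2.5,0,0,0,0],[2.5,0,0,0,0]]}}

```text
time_s: 14.68
eef_pos: [498.9, 184.4, -5.2]
ee_rot: [0.0, 0.661, 0.751, 0.0]
force: [0.0, -1.6, -1.7]
grip_width: 0.411
```

Request:
{"name": "apply_moves", "arguments": {"commands": [[2.5,0,0,0.1,0],[2.5,0,0,0,0],[5.8,0,0,0,0],[5.8,0,0,0,0],[5.8,0,0,0,0],[5.8,0,0,0,0],[5.8,0,0,-1,0],[5.8,0,0,-3,0],[5.8,0,0,-4,0],[5.8,0,0,-4,0],[5.8,0,0,0,0]]}}

```text
time_s: 15.6
eef_pos: [502.5, 185.1, 121.9]
ee_rot: [0.004, 0.661, 0.751, 0.005]
force: [0.7, 0.2, 0.2]
grip_width: 0.683
```

```bash
python3 go.py; python3 - <<'E'
from ov import *
M=wire([510,95.5,.125],15.5,38,14,30)+wire([498.8,184.8,.125],18,18,14,48)
im=ctrl.capture(S);np.save("scene12.npy",im);draw(S,im,175,195,265,275,8,M,"s12.png")
im=ctrl.capture(T);np.save("top12.npy",im);draw(T,im,175,150,275,230,7,M,"t12.png")
E
```

```text
t 15.6 p [502.5 185.1 121.9] psi 1.698 F [0.7 0.2 0.2] grip mm 58.3 q [0.13 0.41 1.59 0.   1.13 0.01]
```

View pics/s12.png

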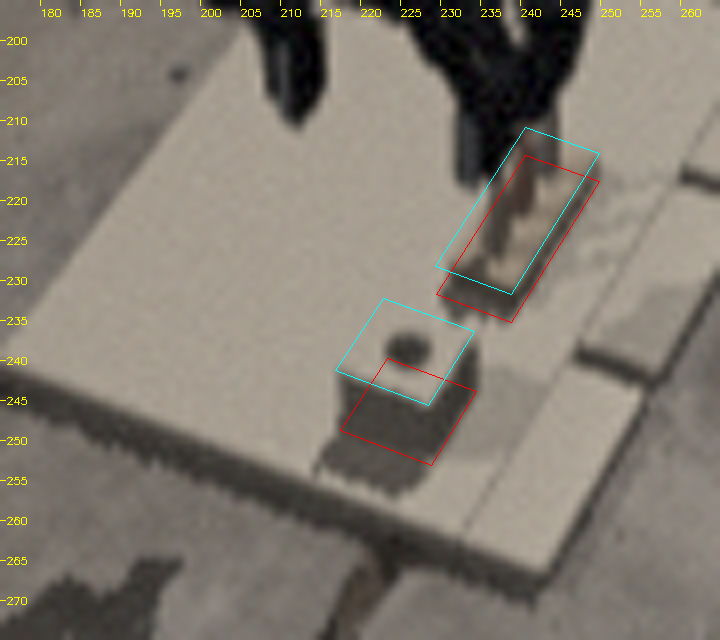

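View pics/t12.png

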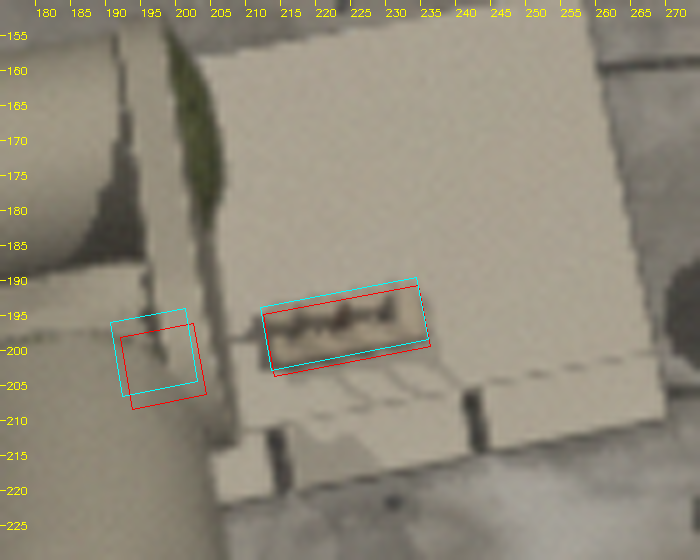

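The low post is down and matches the model outline in the scene view: hole at (225.3,238.4) against a predicted (225.5,238.8). The pack is untouched. Next is the terracotta cup near the posts. It is the only terracotta one there, at top (320,203), and was confirmed in the crop. The neighbouring cups are green and yellow, and the other terracotta cup is far right.

```bash
python3 go.py 458.3 -223.5 110 1.696
```

```text
t 15.7 p [499.6 184.6 115.7] psi 1.698 F [ 1.3 -0.4 -0.1] grip mm 57.9 q [ 0.13  0.41  1.6  -0.    1.13  0.01]
roll 0.002
shift cm [-39.97  -9.2    0.57]
```

Request:
{"name": "apply_moves", "arguments": {"commands": [[8.5,-2,-0.6,0,0.002],[8.5,-3.8,-0.7,0,0],[8.5,-4,-0.7,0,0],[8.5,-4,-0.7,0,0],[8.5,-4,-0.7,0,0],[8.5,-4,-0.7,0,0],[8.5,-4,-0.7,0,0],[8.5,-4,-0.7,0,0],[8.5,-4,-0.7,0,0],[8.5,-4,-0.7,0,0],[8.5,-2,-0.7,0,0],[8.5,0,0,0,0]]}}

```text
time_s: 16.7
eef_pos: [471.8, -223.5, 112.6]
ee_rot: [-0.001, 0.663, 0.748, -0.0]
force: [0.3, 0.9, -0.2]
grip_width: 0.995
```

```bash
python3 go.py 458.3 -223.5 80 1.696
```

```text
t 16.7 p [ 471.8 -223.5  112.6] psi 1.691 F [ 0.3  0.9 -0.2] grip mm 84.9 q [-0.67  0.4   1.63 -0.    1.12 -0.79]
roll -0.005
shift cm [ 0.17 -1.34  3.26]
```

Request:
{"name": "apply_moves", "arguments": {"commands": [[8.54,0.15,-1.3,0,-0.005],[8.54,0,0,2.5,0],[8.54,0,0,3,0],[8.54,0,0,2,0],[8.54,0,0,0,0],[8.54,0,0,0,0]]}}

```text
time_s: 17.2
eef_pos: [459.6, -219.1, 38.2]
ee_rot: [-0.001, 0.66, 0.752, -0.0]
force: [0.3, 0.5, 1.0]
grip_width: 1.002
```

```bash
python3 go.py 458.3 -223.5 -10 1.696; python3 - <<'E'
from h import *
im=crop("scene",265,115,345,205,7,"s13.png")
p=ctrl.sense()['eef_pos'];print(proj("scene",[p[0],p[1],53]),proj("scene",p+[0,0,40]))
E
```

```text
t 17.2 p [ 459.6 -219.1   38.2] psi 1.701 F [0.3 0.5 1. ] grip mm 85.6 q [-0.68  0.48  1.74  0.    0.93 -0.81]
roll 0.005
shift cm [-0.42 -0.19  4.82]
[[302.83437579 162.11878548]] [[303.62746179 156.08983906]]
```

View pics/s13.png

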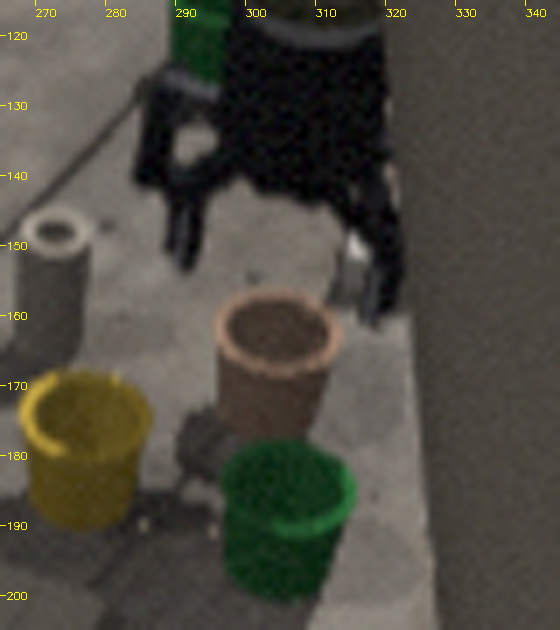

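Request:
{"name": "apply_moves", "arguments": {"commands": [[8.54,-0.42,-0.2,0,0.005],[8.54,0,0,1.5,0],[8.54,0,0,1.8,0],[8.54,0,0,1.4,0],[8.54,0,0,0,0],[8.54,0,0,0,0]]}}

```text
time_s: 17.75
eef_pos: [459.0, -224.9, -7.4]
ee_rot: [0.0, 0.662, 0.75, 0.0]
force: [-0.1, 0.4, 0.6]
grip_width: 1.0
```

Request:
{"name": "apply_moves", "arguments": {"commands": [[5,0,0,0,0],[5,0,0,0,0],[5,0,0,0,0],[5,0,0,0,0],[5,0,0,0,0],[5,0,0,0,0],[5,0,0,0,0]], "squeeze": 30}}

```text
time_s: 18.33
eef_pos: [459.5, -225.1, -6.6]
ee_rot: [0.001, 0.662, 0.75, 0.0]
force: [-0.3, 1.4, 7.8]
grip_width: 0.705
```

```bash
python3 go.py; python3 - <<'E'
from h import *
im=crop("scene",265,115,345,205,7,"s14.png")
E
```

```text
t 18.33 p [ 459.5 -225.1   -6.6] psi 1.696 F [-0.3  1.4  7.8] grip mm 60.2 q [-0.68  0.56  1.76  0.    0.82 -0.81]
```

View pics/s14.png

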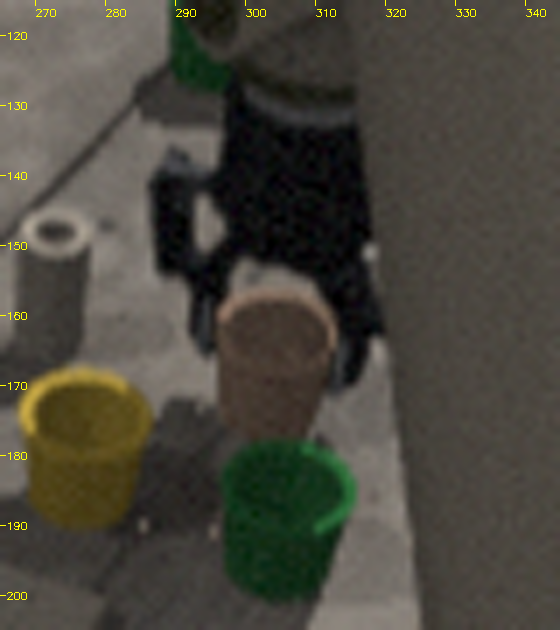

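Request:
{"name": "apply_moves", "arguments": {"commands": [[5,0,0,-0.7,0],[5,0,0,-1.5,0],[5,0,0,-2.5,0],[5,0,0,-3,0],[5,0,0,-3,0],[5,0,0,0,0],[5,0,0,0,0]]}}

```text
time_s: 18.97
eef_pos: [459.2, -224.9, 100.5]
ee_rot: [0.002, 0.662, 0.75, 0.0]
force: [0.0, 0.2, -1.9]
grip_width: 0.703
```

```bash
python3 go.py 521.2 5.5 100 1.696; python3 - <<'E'
from h import *
im=crop("scene",265,90,345,190,6,"s15.png")
E
```

```text
t 18.97 p [ 459.2 -224.9  100.5] psi 1.696 F [ 0.   0.2 -1.9] grip mm 60.0 q [-0.68  0.39  1.68  0.    1.07 -0.81]
roll -0.0
shift cm [22.09  9.02  0.05]
```

View pics/s15.png

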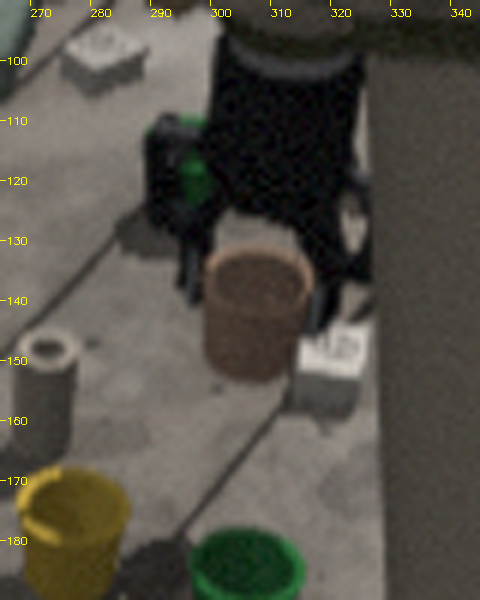

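Cup is held upright. I'll carry it to the right of the pack.

Request:
{"name": "apply_moves", "arguments": {"commands": [[5,2,0.8,0,0],[5,3,1.2,0,0],[5,3,1.2,0,0],[5,3,1.2,0,0],[5,3,1.2,0,0],[5,3,1.2,0,0],[5,3,1.3,0,0],[5,2,0.9,0,0],[5,0,0,0,0],[5,0,0,0,0]]}}

```text
time_s: 19.85
eef_pos: [519.8, 5.9, 97.5]
ee_rot: [-0.001, 0.661, 0.751, -0.001]
force: [-0.0, -0.8, -1.6]
grip_width: 0.705
```

```bash
python3 go.py 521.2 5.5 30 1.696
```

```text
t 19.85 p [519.8   5.9  97.5] psi 1.698 F [-0.  -0.8 -1.6] grip mm 60.2 q [-0.21  0.41  1.65 -0.    1.08 -0.34]
roll 0.002
shift cm [-0.06  0.13  6.75]
```

Request:
{"name": "apply_moves", "arguments": {"commands": [[5,0,0.1,2,0],[5,0,0,2.5,0],[5,0,0,1.5,0],[5,0,0,0,0],[5,0,0,0,0]]}}

```text
time_s: 20.27
eef_pos: [520.9, 4.4, 38.3]
ee_rot: [-0.001, 0.662, 0.75, -0.001]
force: [0.2, 0.1, -0.3]
grip_width: 0.703
```

```bash
python3 go.py 521.2 5.5 10 1.696; python3 - <<'E'
from ov import *
z=ctrl.sense()['eef_pos'][2]+7
an=np.linspace(0,2*np.pi,40)
ring=lambda x,y,r,z:[(x+r*np.cos(t),y+r*np.sin(t),z) for t in an]
draw(S,ctrl.capture(S),215,165,295,245,8,wire([510,95.5,.125],15.5,38,14,30)+[ring(521.2,6.2,25,z),ring(521.2,6.2,31,z+53)],"s16.png")
E
```

```text
t 20.27 p [520.9   4.4  38.3] psi 1.695 F [ 0.2  0.1 -0.3] grip mm 60.1 q [-0.22  0.5   1.7  -0.    0.94 -0.34]
roll -0.001
shift cm [0.11 0.05 2.83]
```

View pics/s16.png

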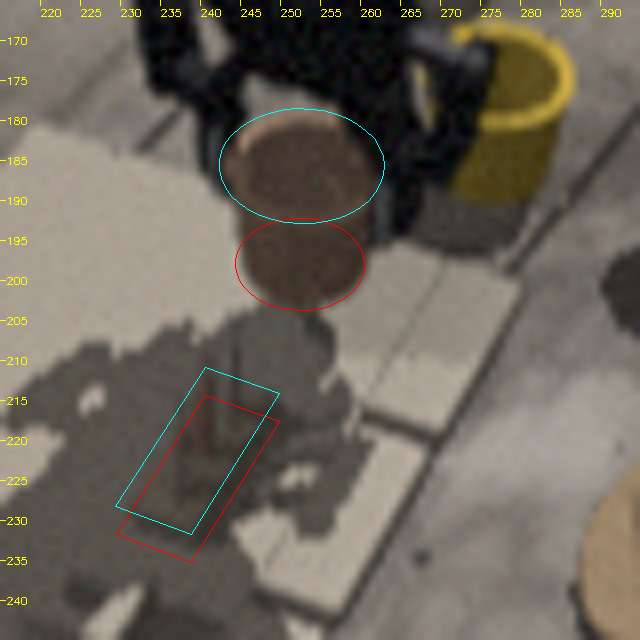

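Request:
{"name": "apply_moves", "arguments": {"commands": [[5,0.1,0,1,0],[5,0,0,1,0],[5,0,0,0.7,0],[5,0,0,0.2,0],[5,0,0,0,0],[5,0,0,0,0]]}}

```text
time_s: 20.82
eef_pos: [521.5, 6.1, 9.8]
ee_rot: [-0.0, 0.662, 0.75, 0.0]
force: [0.2, -0.4, -0.5]
grip_width: 0.702
```

Request:
{"name": "apply_moves", "arguments": {"commands": [[5,0,0,0.15,0],[5,0,0,0,0],[5,0,0,0,0]]}}

```text
time_s: 21.07
eef_pos: [521.5, 6.1, 8.5]
ee_rot: [0.0, 0.662, 0.75, 0.0]
force: [0.2, 0.1, -1.3]
grip_width: 0.703
```

Request:
{"name": "apply_moves", "arguments": {"commands": [[5,0,0,0.1,0],[5,0,0,0,0],[5,0,0,0.1,0],[5,0,0,0,0],[5,0,0,0,0]]}}

```text
time_s: 21.48
eef_pos: [521.7, 6.1, 7.4]
ee_rot: [0.0, 0.661, 0.75, 0.0]
force: [-3.5, 0.7, 11.2]
grip_width: 0.698
```

Contact with the shelf (11 N). Release and rise.

Request:
{"name": "apply_moves", "arguments": {"commands": [[6.4,0,0,0,0],[8.4,0,0,0,0],[8.4,0,0,0,0],[8.4,0,0,0,0],[8.4,0,0,0,0],[8.4,0,0,-1,0],[8.4,0,0,-3,0],[8.4,0,0,-4,0],[8.4,0,0,-4,0],[8.4,0,0,0,0]]}}

```text
time_s: 22.32
eef_pos: [524.8, 5.5, 134.3]
ee_rot: [0.006, 0.661, 0.75, 0.003]
force: [0.6, -1.6, 0.5]
grip_width: 0.985
```

```bash
python3 - <<'E'
from ov import *
an=np.linspace(0,2*np.pi,40)
ring=lambda x,y,r,z:[(x+r*np.cos(t),y+r*np.sin(t),z) for t in an]
M=wire([510,95.5,.125],15.5,38,14,30)+wire([498.8,184.8,.125],18,18,14,48)+[ring(521.2,6.2,25,14),ring(521.2,6.2,31,67)]
im=ctrl.capture(S);np.save("scene17.npy",im);draw(S,im,205,165,295,260,6,M,"s17.png")
im=ctrl.capture(T);np.save("top17.npy",im);draw(T,im,175,150,275,230,7,M,"t17.png")
E
python3 go.py 575.2 -211 140 1.696
```

```text
t 22.42 p [522.1   6.  128.2] psi 1.696 F [-0.3  0.1  0.1] grip mm 83.6 q [-0.21  0.38  1.62  0.    1.14 -0.34]
roll -0.0
shift cm [-22.2    2.56  -1.18]
```

View pics/s17.png

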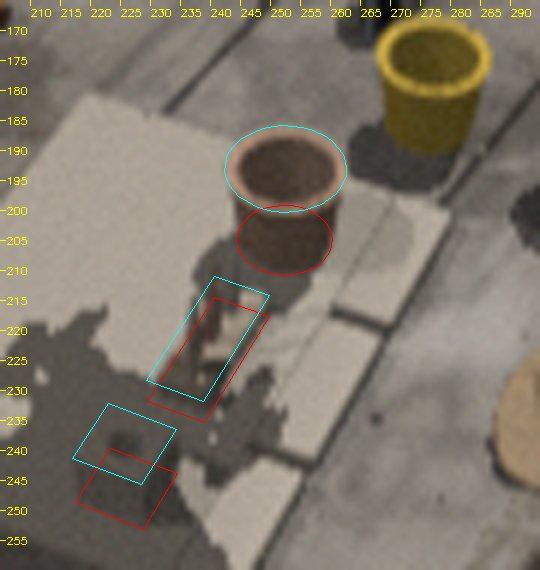

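View pics/t17.png

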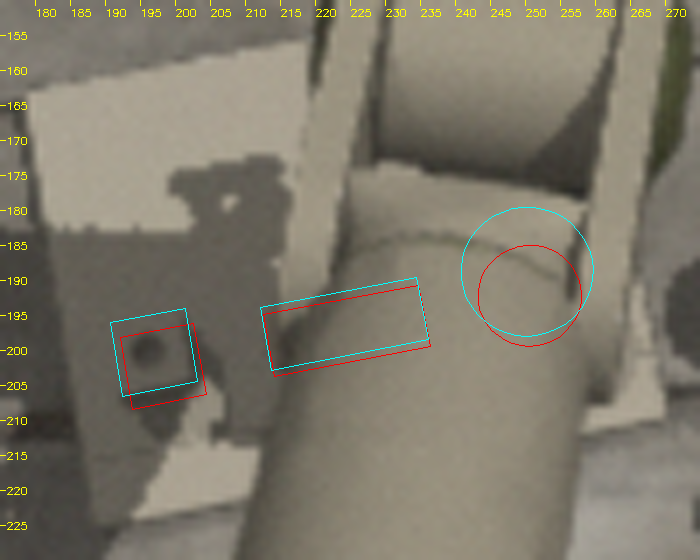

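Request:
{"name": "apply_moves", "arguments": {"commands": [[6.5,-2.2,0.25,0,0],[6.5,-4,0.4,0,0],[6.5,-4,0.4,0.5,0],[6.5,-4,0.5,0.5,0],[6.5,-4,0.5,0.5,0],[6.5,-4,0.5,0.5,0],[6.5,0,0,0,0],[6.5,0,0,0,0]]}}

```text
time_s: 23.08
eef_pos: [573.5, -212.3, 104.2]
ee_rot: [-0.002, 0.663, 0.749, -0.0]
force: [-0.1, 0.9, 0.3]
grip_width: 0.761
```

```bash
python3 go.py 575.2 -211 80 1.696
```

```text
t 23.08 p [ 573.5 -212.3  104.2] psi 1.693 F [-0.1  0.9  0.3] grip mm 65.0 q [-0.55  0.59  1.35  0.    1.21 -0.67]
roll -0.003
shift cm [0.11 0.19 2.42]
```

Request:
{"name": "apply_moves", "arguments": {"commands": [[6.5,0.1,0.15,2,0],[6.5,0,0,2.2,0],[6.5,0,0,0,0],[6.5,0,0,0,0]]}}

```text
time_s: 23.42
eef_pos: [575.1, -208.4, 63.6]
ee_rot: [-0.001, 0.661, 0.75, -0.0]
force: [-0.1, 0.1, 1.4]
grip_width: 0.763
```

```bash
python3 go.py 575.2 -211 0 1.696; python3 - <<'E'
from h import *
im=crop("scene",245,105,305,180,8,"s18.png")
p=ctrl.sense()['eef_pos'];print(proj("scene",[p[0],p[1],70]))
E
```

```text
t 23.42 p [ 575.1 -208.4   63.6] psi 1.697 F [-0.1  0.1  1.4] grip mm 65.1 q [-0.54  0.64  1.39  0.    1.12 -0.67]
roll 0.001
shift cm [-0.26 -0.02  6.36]
[[271.65884427 148.11822058]]
```

View pics/s18.png

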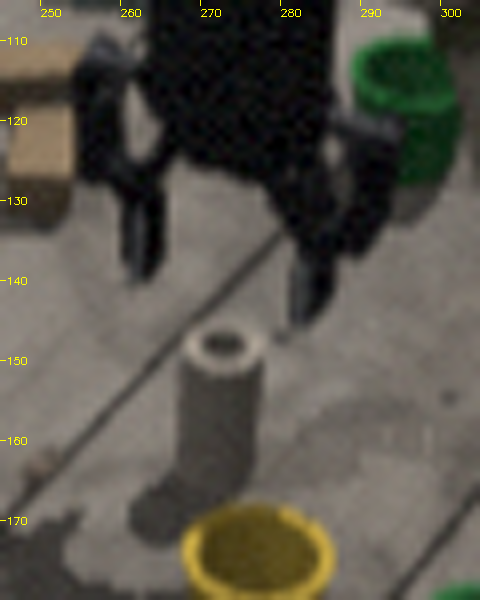

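Request:
{"name": "apply_moves", "arguments": {"commands": [[6.5,-0.2,0,1.5,0],[6.5,0,0,2,0],[6.5,0,0,2,0],[6.5,0,0,0.8,0],[6.5,0,0,0,0],[2.5,0,0,0,0],[2.5,0,0,0,0],[2.5,0,0,0,0],[2.5,0,0,0,0],[2.5,0,0,0,0],[2.5,0,0,0,0]], "squeeze": 40}}

```text
time_s: 24.38
eef_pos: [576.8, -212.2, 3.2]
ee_rot: [0.001, 0.662, 0.75, 0.0]
force: [-1.0, 0.6, 5.9]
grip_width: 0.413
```

```bash
python3 go.py
```

```text
t 24.38 p [ 576.8 -212.2    3.2] psi 1.696 F [-1.   0.6  5.9] grip mm 35.3 q [-0.54  0.72  1.42  0.    1.   -0.67]
```

Request:
{"name": "apply_moves", "arguments": {"commands": [[2.5,0,0,-0.8,0],[2.5,0,0,-2,0],[2.5,0,0,-3,0],[2.5,0,0,-3,0],[2.5,0,0,-3,0],[2.5,0,0,0,0],[2.5,0,0,0,0]]}}

```text
time_s: 24.97
eef_pos: [576.7, -212.1, 121.5]
ee_rot: [0.002, 0.662, 0.75, 0.0]
force: [-0.3, 0.4, -1.1]
grip_width: 0.422
```

```bash
python3 go.py 599.3 106.7 120 1.696;  python3 - <<'E'
from h import *
im=crop("scene",245,75,305,160,7,"s19.png")
E
```

```text
t 24.97 p [ 576.7 -212.1  121.5] psi 1.696 F [-0.3  0.4 -1.1] grip mm 36.0 q [-0.54  0.57  1.32  0.    1.24 -0.67]
roll -0.0
shift cm [31.35  6.23  0.15]
```

View pics/s19.png

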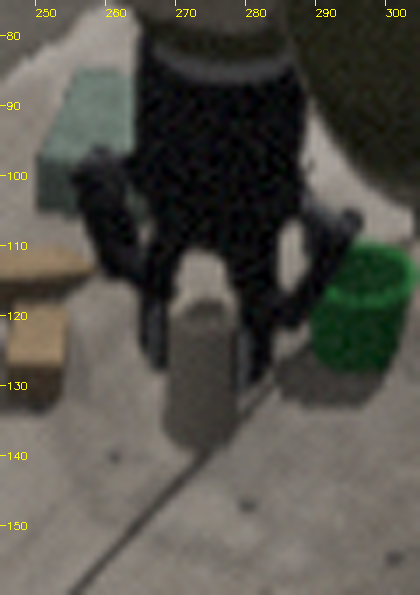

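Request:
{"name": "apply_moves", "arguments": {"commands": [[2.5,2,0.4,0,0],[2.5,3.5,0.7,0,0],[2.5,3.7,0.73,0,0],[2.5,3.7,0.73,0,0],[2.5,3.7,0.73,0,0],[2.5,3.7,0.73,0,0],[2.5,3.7,0.73,0,0],[2.5,3.7,0.73,0,0],[2.5,2.5,0.5,0,0],[2.5,1,0.2,0,0],[2.5,0,0,0,0],[2.5,0,0,0,0]]}}

```text
time_s: 26.02
eef_pos: [598.0, 104.9, 118.4]
ee_rot: [-0.001, 0.661, 0.75, -0.001]
force: [0.2, -0.3, -1.0]
grip_width: 0.418
```

```bash
python3 go.py 599.3 106.7 40 1.696
```

```text
t 26.02 p [598.  104.9 118.4] psi 1.696 F [ 0.2 -0.3 -1. ] grip mm 35.7 q [-0.02  0.57  1.35 -0.    1.23 -0.14]
roll 0.0
shift cm [0.16 0.15 7.84]
```

Request:
{"name": "apply_moves", "arguments": {"commands": [[2.5,0.15,0.1,2,0],[2.5,0,0,3,0],[2.5,0,0,2.5,0],[2.5,0,0,0,0],[2.5,0,0,0,0]]}}

```text
time_s: 26.43
eef_pos: [598.8, 105.6, 43.8]
ee_rot: [-0.001, 0.662, 0.749, -0.001]
force: [0.1, 0.2, -0.9]
grip_width: 0.423
```

```bash
python3 go.py 599.3 106.7 20 1.696; python3 - <<'E'
from ov import *
an=np.linspace(0,2*np.pi,40)
ring=lambda x,y,r,z:[(x+r*np.cos(t),y+r*np.sin(t),z) for t in an]
z=ctrl.sense()['eef_pos'][2]-3
M=wire([510,95.5,.125],15.5,38,14,30)+[ring(599.3,106.7,18,z),ring(599.3,106.7,18,z+70)]
im=ctrl.capture(S);draw(S,im,185,155,275,245,7,M,"s20.png")
E
```

```text
t 26.43 p [598.8 105.6  43.8] psi 1.694 F [ 0.1  0.2 -0.9] grip mm 36.1 q [-0.02  0.65  1.41 -0.    1.08 -0.14]
roll -0.002
shift cm [0.11 0.06 2.38]
```

View pics/s20.png

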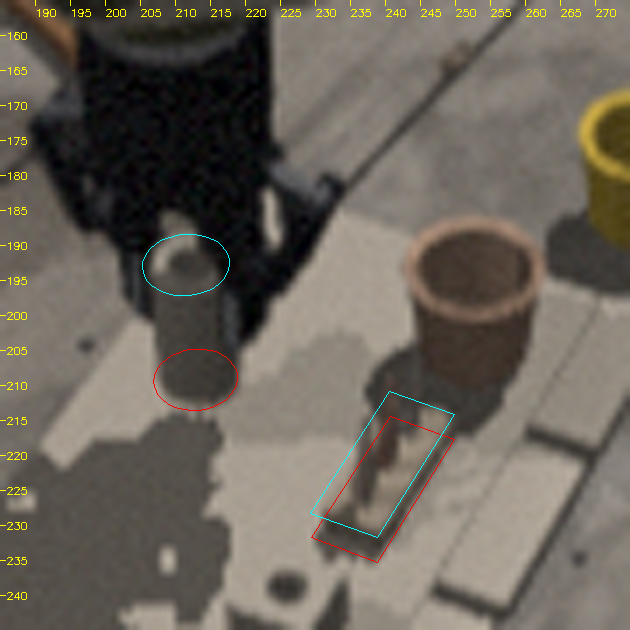

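Request:
{"name": "apply_moves", "arguments": {"commands": [[2.5,0.1,0.05,1,0],[2.5,0,0,1,0],[2.5,0,0,0.3,0],[2.5,0,0,0,0],[2.5,0,0,0,0]]}}

```text
time_s: 26.9
eef_pos: [599.6, 108.2, 21.3]
ee_rot: [-0.0, 0.662, 0.75, -0.0]
force: [-0.0, -0.8, -0.6]
grip_width: 0.417
```

Request:
{"name": "apply_moves", "arguments": {"commands": [[2.5,0,0,0.15,0],[2.5,0,0,0,0],[2.5,0,0,0.1,0],[2.5,0,0,0,0]]}}

```text
time_s: 27.23
eef_pos: [599.6, 108.2, 18.8]
ee_rot: [-0.0, 0.662, 0.75, -0.0]
force: [0.3, 0.1, -2.1]
grip_width: 0.417
```

Request:
{"name": "apply_moves", "arguments": {"commands": [[2.5,-0.2,0,0,0],[2.5,0,0,0.1,0],[2.5,0,0,0.1,0],[2.5,0,0,0,0],[2.5,0,0,0,0]]}}

```text
time_s: 27.65
eef_pos: [600.0, 106.1, 17.2]
ee_rot: [0.0, 0.662, 0.75, 0.0]
force: [-1.5, 0.2, 4.3]
grip_width: 0.416
```

Request:
{"name": "apply_moves", "arguments": {"commands": [[4.5,0,0,0,0],[6,0,0,0,0],[6,0,0,0,0],[6,0,0,0,0],[6,0,0,-1,0],[6,0,0,-3,0],[6,0,0,-4,0],[6,0,0,-4,0],[6,0,0,-2,0],[6,0,0,0,0]]}}

```text
time_s: 28.48
eef_pos: [602.0, 106.3, 163.2]
ee_rot: [0.004, 0.661, 0.75, 0.003]
force: [0.1, -0.1, 0.1]
grip_width: 0.704
```

```bash
python3 go.py 470 400 150 ; python3 - <<'E'
from ov import *
an=np.linspace(0,2*np.pi,40)
ring=lambda x,y,r,z:[(x+r*np.cos(t),y+r*np.sin(t),z) for t in an]
M=wire([510,95.5,.125],15.5,38,14,30)+wire([498.8,184.8,.125],18,18,14,48)+[ring(599.3,106.7,18,14),ring(599.3,106.7,18,84)]+[ring(521.2,6.2,25,14),ring(521.2,6.2,31,67)]
im=ctrl.capture(S);np.save("scene21.npy",im);draw(S,im,185,155,275,265,7,M,"s21.png")
E
```

```text
t 28.48 p [602.  106.3 163.2] psi 1.696 F [ 0.1 -0.1  0.1] grip mm 60.1 q [-0.02  0.53  1.29  0.    1.32 -0.14]
shift cm [30.79 -9.43  1.32]
```

View pics/s21.png

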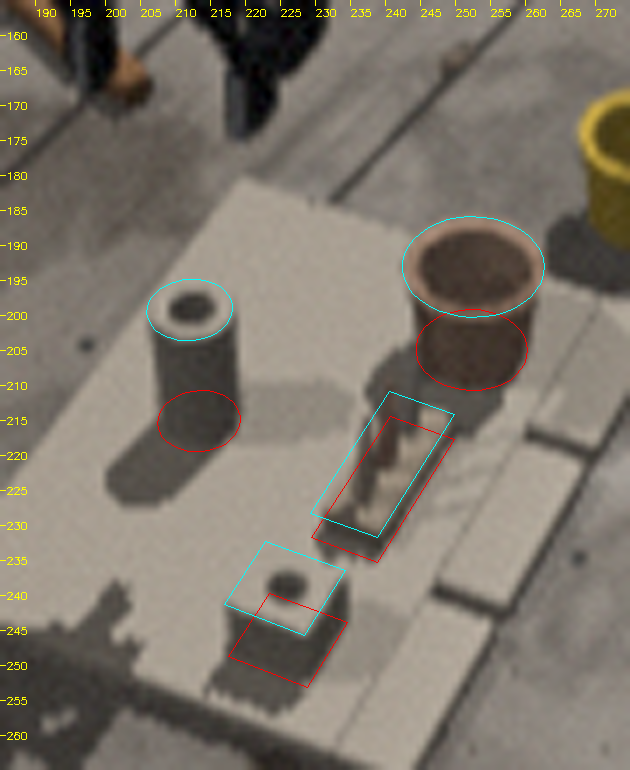

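```bash
python3 go.py 260 470 180 
```

```text
t 28.53 p [600.9 106.2 159.9] psi 1.696 F [-0.1  0.4 -0.9] grip mm 60.1 q [-0.02  0.53  1.29  0.    1.31 -0.14]
shift cm [ 40.35 -29.28  -2.01]
```

Request:
{"name": "apply_moves", "arguments": {"commands": [[6,2,-2,0,0],[6,2.6,-2.5,0,0],[6,2.6,-2.6,0,0],[6,2.6,-2.6,0,0],[6,2.6,-2.6,0,0],[6,2.6,-2.6,0,0],[6,2.6,-2.6,0,0],[6,2.6,-2.6,0,0],[6,2.6,-2.6,0,0],[6,2.6,-2.6,0,0],[6,2.6,-2.6,0,0],[6,2.6,-2.6,0,0]]}}

```text
time_s: 29.53
eef_pos: [257.0, 372.1, 155.9]
ee_rot: [-0.0, 0.662, 0.75, -0.001]
force: [0.9, -0.1, 1.1]
grip_width: 0.702
```

Request:
{"name": "apply_moves", "arguments": {"commands": [[6,2,-3,0,0.12],[6,1,-3.5,0,0.12],[6,0,0,0,0.12],[6,0,0,0,0.12],[6,0,0,0,0.12],[6,0,0,0,0.12],[6,0,0,0,0.12],[6,0,0,0,0.12],[6,0,0,0,0.12],[6,0,0,0,0.12],[6,0,0,0,0.04]]}}

```text
time_s: 30.45
eef_pos: [195.5, 395.3, 155.8]
ee_rot: [0.001, 0.973, 0.23, -0.001]
force: [0.5, -0.6, -0.7]
grip_width: 0.701
```

```bash
python3 go.py; python3 - <<'E'
from ov import *
an=np.linspace(0,2*np.pi,40)
ring=lambda x,y,r,z:[(x+r*np.cos(t),y+r*np.sin(t),z) for t in an]
M=wire([510,95.5,.125],15.5,38,14,30)+wire([498.8,184.8,.125],18,18,14,48)+[ring(599.3,106.7,18,14),ring(599.3,106.7,18,84)]+[ring(521.2,6.2,25,14),ring(521.2,6.2,31,67)]
im=ctrl.capture(T);np.save("top22.npy",im);draw(T,im,175,145,275,230,7,M,"t22.png")
crop("top",100,180,160,230,11,"t22s.png",im)
cv2.imwrite("pics/t22f.png",im[:,:,::-1])
E
```

```text
t 30.45 p [195.5 395.3 155.8] psi 0.465 F [ 0.5 -0.6 -0.7] grip mm 59.8 q [0.84 0.18 1.81 0.   1.16 1.95]
```

View pics/t22.png

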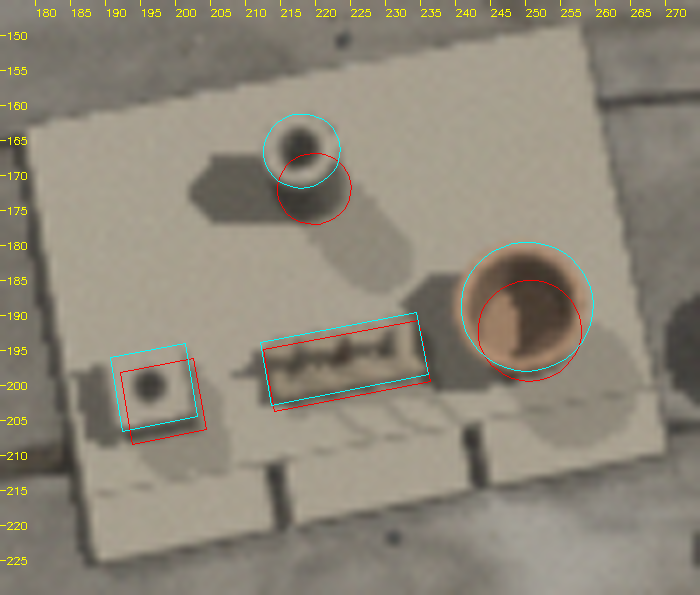

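View pics/t22s.png

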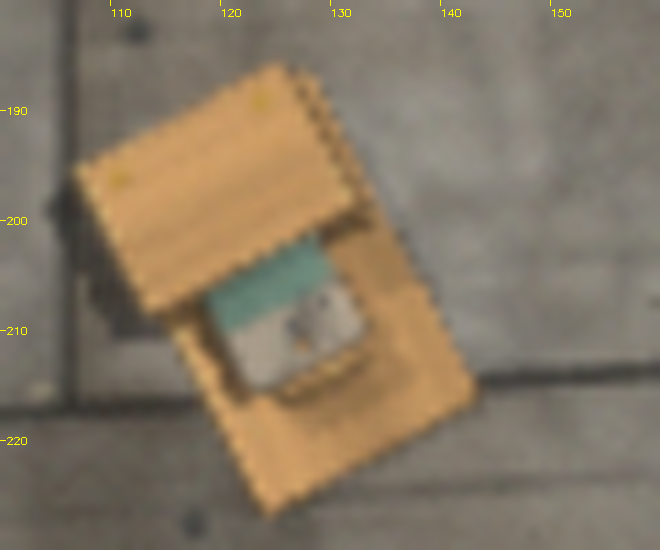

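```bash
python3 - <<'E'
from ov import *
im=np.load("top22.npy")
draw(T,im,203,183,243,211,18,wire([510,95.5,.125],15.5,38,14,30),"pk.png")
crop("top",185,190,205,210,20,"lp.png",im,5)
g=im[185:215,175:205]
E
```

```text
(no output)
```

View pics/pk.png

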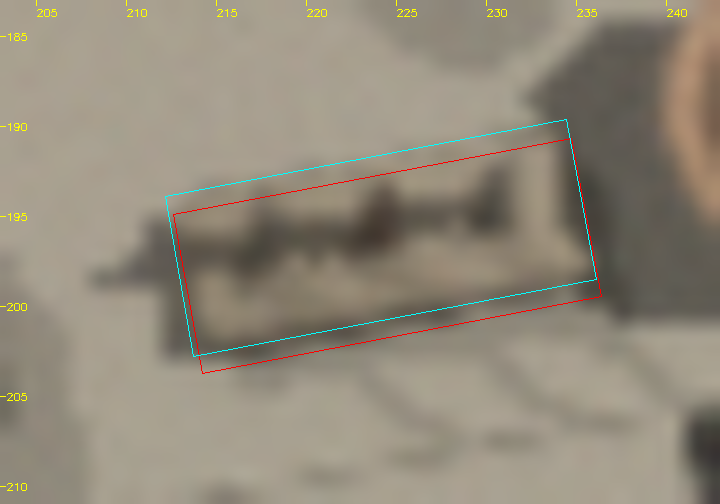

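View pics/lp.png

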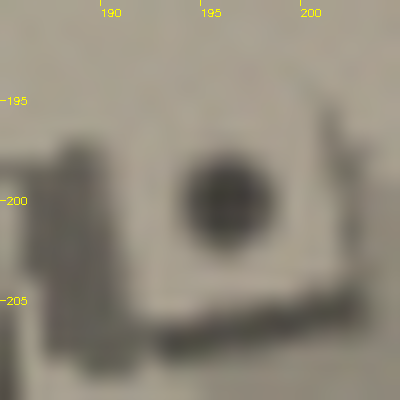

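```bash
python3 - <<'E'
from ov import *
lp=unp(T,[195.95,199.7],48)[0]; tp=unp(T,[175+300/7-.43,145+149/7-.43],84)[0]
print("low",lp.round(1),"scene",unp(S,[185+287/7-.43,155+586/7-.43],48).round(1))
im=np.load("top22.npy")
hsv=cv2.cvtColor(im,cv2.COLOR_RGB2HSV)
crop("top",232,170,266,206,18,"cup.png",im,5)
print("tall",tp.round(1),"scene",unp(S,[185+192/7-.43,155+309/7-.43],84).round(1))
# stand + tile
tt=lambda x,y:(100+x/11-.43,180+y/11-.43)
# tile front corners z=29.5, lip front corners z=38
print(unp(T,[tt(258,392),tt(368,330)],29.5).round(1), unp(T,[tt(268,515),tt(480,393)],6).round(1),unp(T,[tt(150,312),tt(357,195)],38).round(1))
s2=lambda x,y:(135+x/10-.43,280+y/10-.43)
print(unp(S,[s2(447,365),s2(483,228)],29.5).round(1), unp(S,[s2(557,490),s2(613,222)],6).round(1),unp(S,[s2(290,395),s2(357,147)],38).round(1))
E
```

```text
low [499.  186.4  48. ] scene [[498. 184.  48.]]
tall [599.8 107.1  84. ] scene [[598.1 106.1  84. ]]
[[467.2 432.6  29.5]
 [483.9 399.2  29.5]] [[433.4 436.3   6. ]
 [466.6 371.1   6. ]] [[492.3 462.7  38. ]
 [524.1 399.9  38. ]]
[[465.8 431.5  29.5]
 [481.8 397.5  29.5]] [[432.3 434.8   6. ]
 [465.2 369.1   6. ]] [[489.  460.6  38. ]
 [519.  399.8  38. ]]
```

View pics/cup.png

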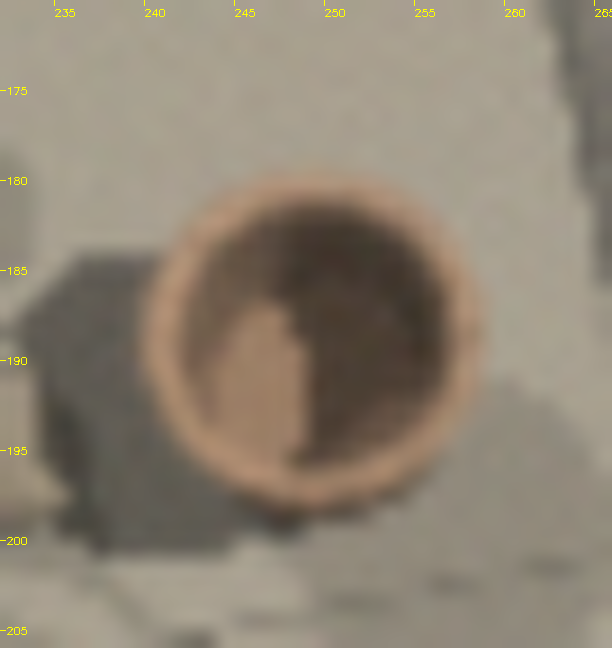

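The top view confirms all three pieces are standing: low post (499,186), tall post (599.8,107), cup about (521,8), each 88–91 mm from the pack at (510,95.5). The tile's front edge midpoint is about (475.8,415.7) with yaw 0.463. The measured width of 37.5 mm agrees with the given 38.

```bash
python3 go.py 486.5 421 60 0.463
```

```text
t 30.5 p [195.6 395.3 155.8] psi 0.466 F [-0.2  0.2  0.3] grip mm 60.3 q [0.84 0.18 1.81 0.   1.16 1.95]
roll 0.003
shift cm [27.18 10.7   9.58]
```

Request:
{"name": "apply_moves", "arguments": {"commands": [[5.6,2,0.8,0,0.002],[5.6,3,1.3,0,0],[5.6,3.2,1.3,0.5,0],[5.6,3.2,1.3,1,0],[5.6,3.2,1.3,1,0],[5.6,3.2,1.3,1,0],[5.6,3.2,1.3,1,0],[5.6,3.2,1.3,1,0],[5.6,2,0.8,1,0],[5.6,1,0.3,1,0],[5.6,0,0,0,0],[5.6,0,0,0,0]]}}

```text
time_s: 31.5
eef_pos: [487.6, 420.4, 80.5]
ee_rot: [0.0, 0.973, 0.233, -0.001]
force: [-0.5, 0.2, 0.8]
grip_width: 0.658
```

```bash
python3 go.py 486.5 421 40 0.463
```

```text
t 31.5 p [487.6 420.4  80.5] psi 0.47 F [-0.5  0.2  0.8] grip mm 56.2 q [0.53 0.68 1.25 0.   1.21 1.63]
roll 0.007
shift cm [-0.07 -0.1   4.05]
```

Request:
{"name": "apply_moves", "arguments": {"commands": [[5.6,-0.1,-0.1,2,0.007],[5.6,0,0,2.3,0],[5.6,0,0,2,0],[5.6,0,0,0,0],[5.6,0,0,0,0]]}}

```text
time_s: 31.92
eef_pos: [486.1, 421.4, 19.3]
ee_rot: [0.0, 0.973, 0.23, -0.0]
force: [0.3, -0.4, 0.2]
grip_width: 0.654
```

```bash
python3 go.py 486.5 421 -13 0.463; python3 - <<'E'
from h import *
im=crop("scene",135,255,205,335,8,"s23.png")
p=ctrl.sense()['eef_pos'];print(proj("scene",[p[0],p[1],26]))
E
```

```text
t 31.92 p [486.1 421.4  19.3] psi 0.463 F [ 0.3 -0.4  0.2] grip mm 55.9 q [0.53 0.75 1.3  0.   1.09 1.64]
roll 0.0
shift cm [0.02 0.05 3.23]
[[175.2130365  309.55613101]]
```

View pics/s23.png

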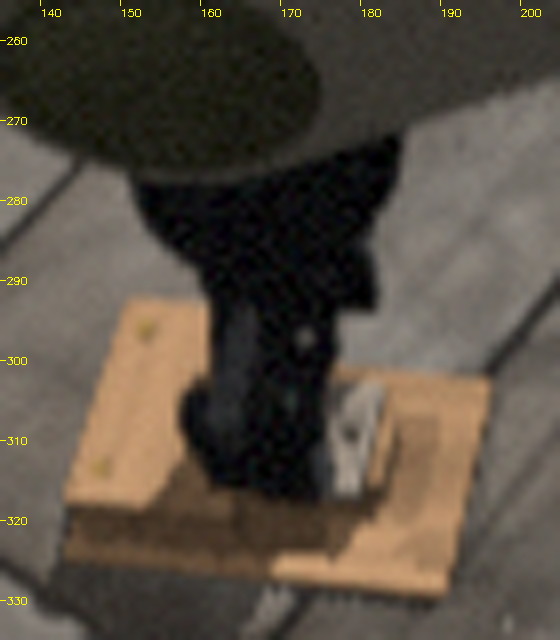

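```bash
python3 - <<'E'
from ov import *
p=np.array([486.1,421.4]);a=.463
u=np.array([np.cos(a),np.sin(a)]);n=np.array([-np.sin(a),np.cos(a)])
def box(z):
    return [[tuple(p+i*11*u+s*o*n)+(z,) for i,o in((-1,28),(1,28),(1,42),(-1,42))] for s in(1,-1)]
M=[]
M+=box(53); M+=[[tuple(p+30*u*0+(i*38)*u+j*42*n)+(126,) for i,j in((-1,-1),(1,-1),(1,1),(-1,1))]]
im=ctrl.capture(S); draw(S,im,125,235,215,335,7,M,"s24.png")
E
```

```text
(no output)
```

View pics/s24.png

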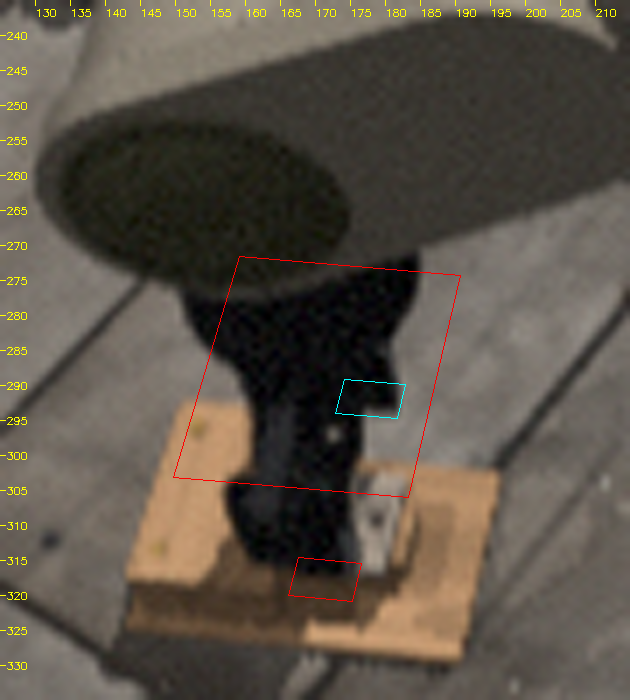

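Request:
{"name": "apply_moves", "arguments": {"commands": [[5.6,0,0,1,0],[5.6,0,0,1.2,0],[5.6,0,0,0,0],[5.6,0,0,0,0]]}}

```text
time_s: 32.35
eef_pos: [486.5, 420.9, -4.1]
ee_rot: [0.0, 0.973, 0.229, -0.001]
force: [0.4, -0.4, -0.3]
grip_width: 0.656
```

Request:
{"name": "apply_moves", "arguments": {"commands": [[5.6,0,0,0.5,0],[5.6,0,0,0.5,0],[5.6,0,0,0,0],[5.6,0,0,0,0]]}}

```text
time_s: 32.68
eef_pos: [486.9, 421.2, -13.5]
ee_rot: [0.0, 0.973, 0.229, -0.0]
force: [0.2, -0.4, 1.0]
grip_width: 0.656
```

```bash
python3 go.py 486.5 421 -13 0.463; python3 - <<'E'
from h import *
im=crop("scene",145,265,205,335,9,"s25.png")
E
```

```text
t 32.68 p [486.9 421.2 -13.5] psi 0.462 F [ 0.2 -0.4  1. ] grip mm 56.0 q [ 0.53  0.8   1.32 -0.    1.03  1.64]
roll -0.001
shift cm [-0.04 -0.   -0.05]
```

View pics/s25.png

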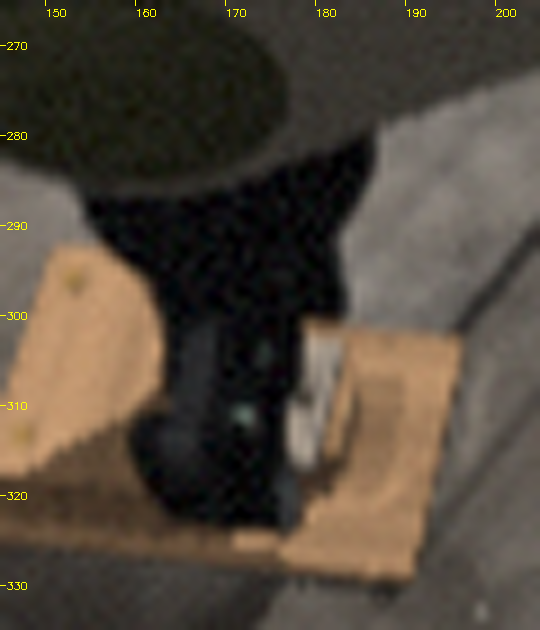

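Request:
{"name": "apply_moves", "arguments": {"commands": [[3,0,0,0,0],[3,0,0,0,0],[3,0,0,0,0],[3,0,0,0,0],[3,0,0,0,0],[3,0,0,0,0]], "squeeze": 40}}

```text
time_s: 33.23
eef_pos: [487.3, 421.4, -12.7]
ee_rot: [-0.0, 0.973, 0.229, 0.0]
force: [0.3, -0.3, 5.3]
grip_width: 0.431
```

```bash
python3 go.py; python3 - <<'E'
from h import *
im=crop("scene",145,265,205,335,9,"s26.png")
E
```

```text
t 33.23 p [487.3 421.4 -12.7] psi 0.462 F [ 0.3 -0.3  5.3] grip mm 36.8 q [0.53 0.79 1.32 0.   1.03 1.64]
```

View pics/s26.png

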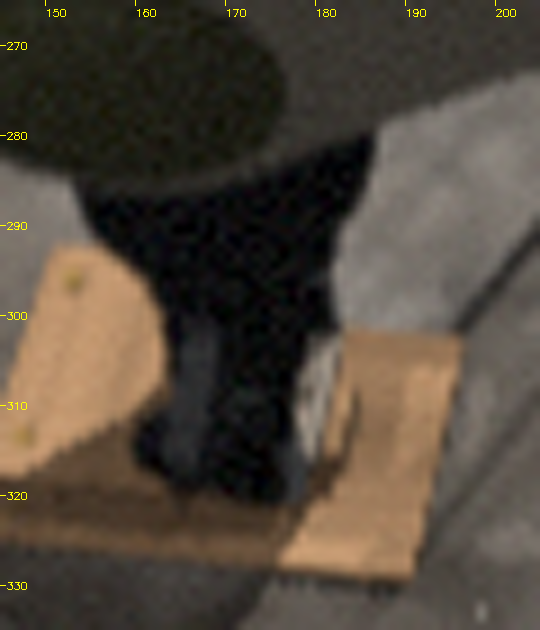

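Request:
{"name": "apply_moves", "arguments": {"commands": [[3,0,0,-0.05,0],[3,-0.3,0,0,0],[3,-0.5,0,0,0],[3,-0.6,0,0,0],[3,0,0,0,0]]}}

```text
time_s: 33.7
eef_pos: [473.4, 414.5, -12.7]
ee_rot: [0.0, 0.973, 0.229, -0.001]
force: [-1.5, -0.4, 3.8]
grip_width: 0.429
```

```bash
python3 go.py; python3 - <<'E'
from h import *
im=crop("scene",145,265,205,335,9,"s27.png")
E
```

```text
t 33.7 p [473.4 414.5 -12.7] psi 0.463 F [-1.5 -0.4  3.8] grip mm 36.6 q [ 0.53  0.77  1.37 -0.    1.    1.64]
```

View pics/s27.png

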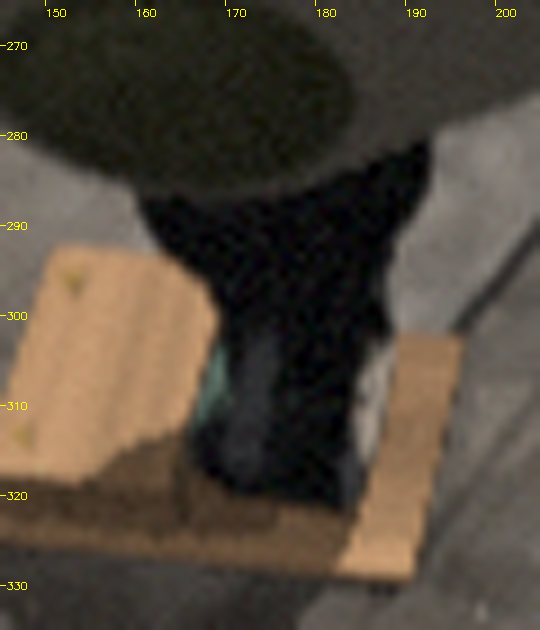

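The tile moves with the gripper: its front edge has advanced and green shows behind. I'll continue to a 48 mm draw, then lift.

Request:
{"name": "apply_moves", "arguments": {"commands": [[3,-0.6,0,0,0],[3,-0.7,0,0,0],[3,-0.7,0,0,0],[3,-0.7,0,0,0],[3,-0.6,0,0,0],[3,0,0,0,0],[3,0,0,0,0]]}}

```text
time_s: 34.33
eef_pos: [444.4, 400.1, -12.8]
ee_rot: [0.0, 0.973, 0.229, -0.0]
force: [-0.7, -0.5, 1.3]
grip_width: 0.433
```

Request:
{"name": "apply_moves", "arguments": {"commands": [[3,0,0,-0.5,0],[3,0,0,-1,0],[3,0,0,-2,0],[3,0,0,-3,0],[3,0,0,-3,0],[3,0,0,-2,0],[3,0,0,0,0],[3,0,0,0,0]]}}

```text
time_s: 35.0
eef_pos: [445.5, 400.6, 103.7]
ee_rot: [-0.0, 0.973, 0.229, 0.001]
force: [0.1, -0.6, -1.4]
grip_width: 0.435
```

```bash
python3 go.py; python3 - <<'E'
from h import *
im=crop("scene",155,215,225,305,8,"s28.png")
p=ctrl.sense()['eef_pos'];print(proj("scene",[p,p+[0,0,38.5]]))
im=crop("top",100,170,170,240,8,"t28.png")
E
```

```text
t 35.0 p [445.5 400.6 103.7] psi 0.462 F [ 0.1 -0.6 -1.4] grip mm 37.2 q [ 0.54  0.56  1.4  -0.    1.18  1.65]
[[191.23402489 294.68271684]
 [189.65598679 285.71262592]]
```

View pics/s28.png

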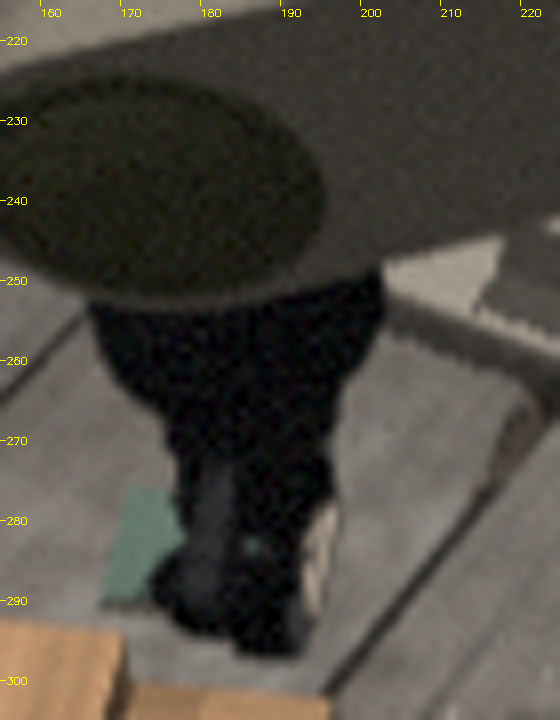

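View pics/t28.png

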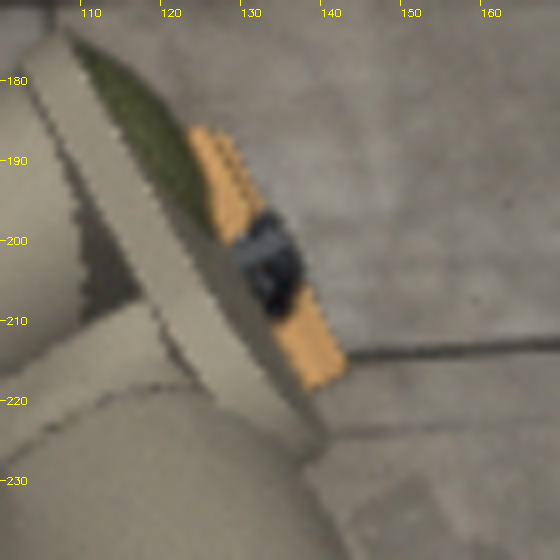

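```bash
python3 - <<'E'
from ov import *
s=ctrl.sense()['eef_pos']; a=.462
u=np.array([np.cos(a),np.sin(a)])
im=ctrl.capture(S)
c=s[:2]+18.2*u
draw(S,im,155,235,225,310,8,wire([c[0],c[1],a],31,19,s[2]+34.7,s[2]+42.2),"s29.png")
E
```

```text
(no output)
```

View pics/s29.png

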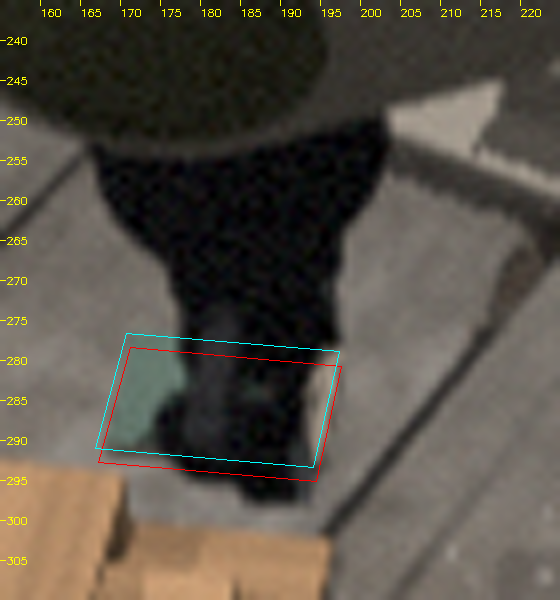

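Request:
{"name": "apply_moves", "arguments": {"commands": [[3,0,0,-0.3,-0.06],[3,0,0,-0.3,-0.11],[3,0,0,0,-0.12],[3,0,0,0,-0.12],[3,0,0,0,-0.12],[3,0,0,0,-0.12],[3,0,0,0,-0.12],[3,0,0,0,-0.12],[3,0,0,0,-0.12],[3,0,0,0,-0.12],[3,0,0,0,-0.104],[3,0,0,0,0]]}}

```text
time_s: 36.15
eef_pos: [444.6, 400.0, 107.2]
ee_rot: [-0.0, 0.66, 0.751, -0.001]
force: [-0.1, 0.3, -1.2]
grip_width: 0.423
```

```bash
python3 go.py 501 167.1 105 1.696
```

```text
t 36.15 p [444.6 400.  107.2] psi 1.7 F [-0.1  0.3 -1.2] grip mm 36.1 q [0.54 0.56 1.39 0.   1.19 0.41]
roll 0.004
shift cm [-23.81   2.69   0.22]
```

Request:
{"name": "apply_moves", "arguments": {"commands": [[3,-1.2,0.1,0,0.004],[3,-2.2,0.3,0,0],[3,-2.8,0.3,0,0],[3,-2.9,0.35,0,0],[3,-2.9,0.35,0,0],[3,-2.9,0.35,0,0],[3,-2.9,0.35,0,0],[3,-2.9,0.35,0,0],[3,-2,0.2,0,0],[3,-1.1,0.1,0,0],[3,0,0,0,0],[3,0,0,0,0]]}}

```text
time_s: 37.15
eef_pos: [500.9, 167.4, 108.1]
ee_rot: [-0.0, 0.664, 0.748, -0.0]
force: [0.3, 0.3, -0.1]
grip_width: 0.429
```

```bash
python3 go.py 501 167.1 30 1.696
```

```text
t 37.15 p [500.9 167.4 108.1] psi 1.69 F [ 0.3  0.3 -0.1] grip mm 36.7 q [ 0.1   0.41  1.62  0.    1.11 -0.02]
roll -0.006
shift cm [-0.03  0.    7.81]
```

Request:
{"name": "apply_moves", "arguments": {"commands": [[3,0,0,1.5,-0.006],[3,0,0,2.5,0],[3,0,0,2.3,0],[3,0,0,1,0],[3,0,0,0,0],[3,0,0,0,0]]}}

```text
time_s: 37.65
eef_pos: [501.2, 168.1, 35.7]
ee_rot: [-0.0, 0.66, 0.751, 0.0]
force: [0.1, -0.3, 0.5]
grip_width: 0.432
```

```bash
python3 go.py 501 167.1 14 1.696; python3 - <<'E'
from ov import *
s=ctrl.sense()['eef_pos']; a=1.698
u=np.array([np.cos(a),np.sin(a)])
im=ctrl.capture(S)
c=s[:2]+18.2*u
draw(S,im,185,195,255,265,9,wire([c[0],c[1],a],31,19,s[2]+34.7,s[2]+42.2)+wire([498.7,185.2,.125],18,18,14,48),"s30.png")
E
```

```text
t 37.65 p [501.2 168.1  35.7] psi 1.699 F [ 0.1 -0.3  0.5] grip mm 36.9 q [ 0.1   0.52  1.68  0.    0.94 -0.03]
roll 0.003
shift cm [-0.1  -0.03  2.17]
```

View pics/s30.png

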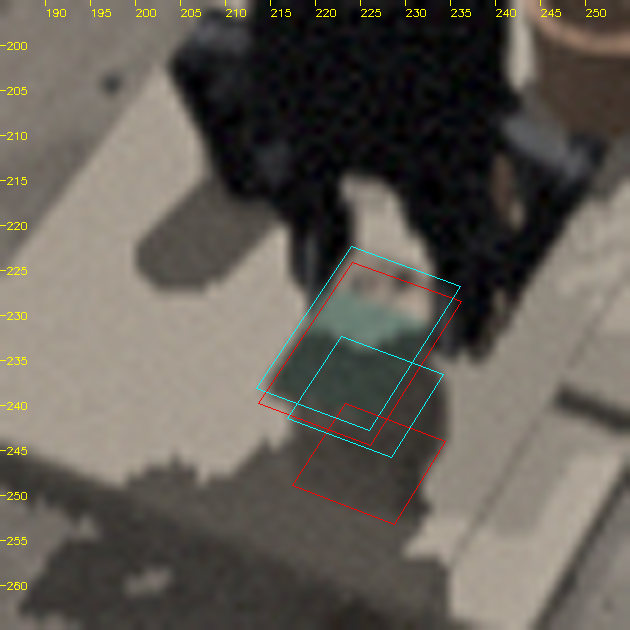

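Request:
{"name": "apply_moves", "arguments": {"commands": [[3,-0.1,0,0.8,0.003],[3,0,0,0.8,0],[3,0,0,0.3,0],[3,0,0,0,0],[3,0,0,0,0]]}}

```text
time_s: 38.12
eef_pos: [501.2, 166.4, 16.2]
ee_rot: [-0.0, 0.662, 0.75, -0.0]
force: [0.9, 0.1, -0.4]
grip_width: 0.434
```

```bash
python3 go.py 501 167.1 14 1.696
```

```text
t 38.12 p [501.2 166.4  16.2] psi 1.695 F [ 0.9  0.1 -0.4] grip mm 37.0 q [ 0.1   0.55  1.69  0.    0.9  -0.03]
roll -0.001
shift cm [ 0.07 -0.02  0.22]
```

Request:
{"name": "apply_moves", "arguments": {"commands": [[3,0.07,0,0.1,0],[3,0,0,0,0],[3,0,0,0.1,0],[3,0,0,0,0],[3,0,0,0,0]]}}

```text
time_s: 38.53
eef_pos: [501.2, 167.1, 14.3]
ee_rot: [0.0, 0.662, 0.75, 0.0]
force: [-0.9, -0.8, -0.9]
grip_width: 0.433
```

Request:
{"name": "apply_moves", "arguments": {"commands": [[3,0,0,0.1,0],[3,0,0,0,0],[3,0,0,0,0]]}}

```text
time_s: 38.78
eef_pos: [501.2, 167.1, 13.3]
ee_rot: [0.0, 0.662, 0.75, 0.0]
force: [0.9, 0.2, 0.2]
grip_width: 0.433
```

Request:
{"name": "apply_moves", "arguments": {"commands": [[3,0,0,0.1,0],[3,0,0,0,0],[3,0,0,0,0]]}}

```text
time_s: 39.03
eef_pos: [501.3, 167.1, 13.2]
ee_rot: [0.0, 0.662, 0.75, 0.0]
force: [-2.6, -1.6, 10.2]
grip_width: 0.434
```

Request:
{"name": "apply_moves", "arguments": {"commands": [[3,0,0,-0.05,0],[4.2,0,0,0,0],[5.5,0,0,0,0],[5.8,0,0,0,0],[5.8,0,0,0,0],[5.8,0,0,-0.5,0],[5.8,0,0,-1,0],[5.8,0,0,-3,0],[5.8,0,0,-4,0],[5.8,0,0,-4,0],[5.8,0,0,0,0]]}}

```text
time_s: 39.95
eef_pos: [504.6, 167.6, 146.2]
ee_rot: [0.005, 0.662, 0.75, 0.005]
force: [1.5, 0.2, 1.3]
grip_width: 0.68
```

Request:
{"name": "apply_moves", "arguments": {"commands": [[5.8,1,-2,0,0],[5.8,2,-3.3,0,0],[5.8,2,-3.3,0,0],[5.8,2,-3.3,0,0],[5.8,2,-3.3,0,0],[5.8,2,-3.3,0,0],[5.8,2,-3.3,0,0],[5.8,2,-3.3,0,0],[5.8,2,-2,0,0],[5.8,0,0,0,0],[5.8,0,0,0,0]]}}

```text
time_s: 40.87
eef_pos: [210.6, 302.7, 138.5]
ee_rot: [0.0, 0.661, 0.751, 0.001]
force: [1.4, -0.7, 0.0]
grip_width: 0.678
```

```bash
python3 go.py; python3 - <<'E'
from ov import *
an=np.linspace(0,2*np.pi,40)
ring=lambda x,y,r,z:[(x+r*np.cos(t),y+r*np.sin(t),z) for t in an]
M=wire([510,95.5,.125],15.5,38,14,30)+wire([498.7,185.2,1.696],31,19,48,55.5)+[ring(599.3,106.7,18,14),ring(599.3,106.7,18,84)]+[ring(521.2,6.2,25,14),ring(521.2,6.2,31,67)]
im=ctrl.capture(T);np.save("top31.npy",im);draw(T,im,170,145,275,230,7,M,"t31.png")
im=ctrl.capture(S);np.save("scene31.npy",im);draw(S,im,185,155,275,265,6,M,"s31.png")
crop(T,178,185,213,220,18,"t31z.png",np.load("top31.npy"),5)
crop(S,205,220,245,260,15,"s31z.png",im,5)
E
```

```text
t 40.87 p [210.6 302.7 138.5] psi 1.698 F [ 1.4 -0.7  0. ] grip mm 57.9 q [ 0.64  0.03  2.02 -0.    1.09  0.51]
```

View pics/t31.png

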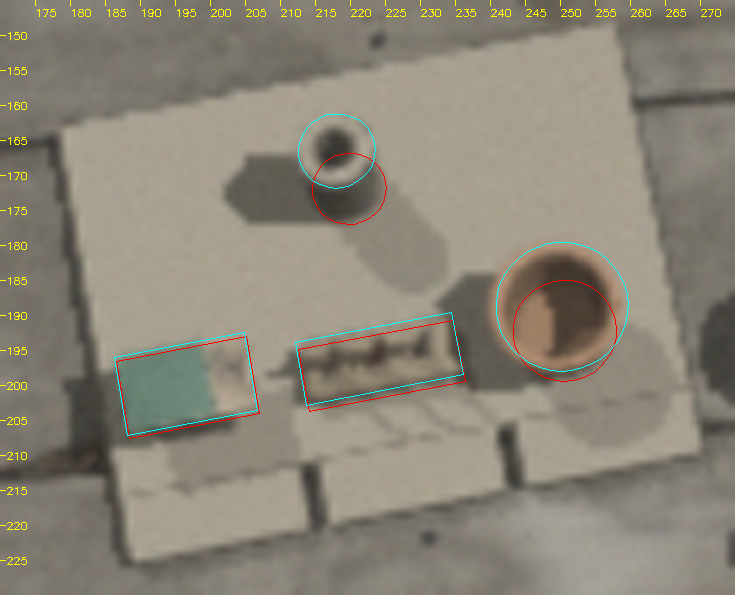

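View pics/s31.png

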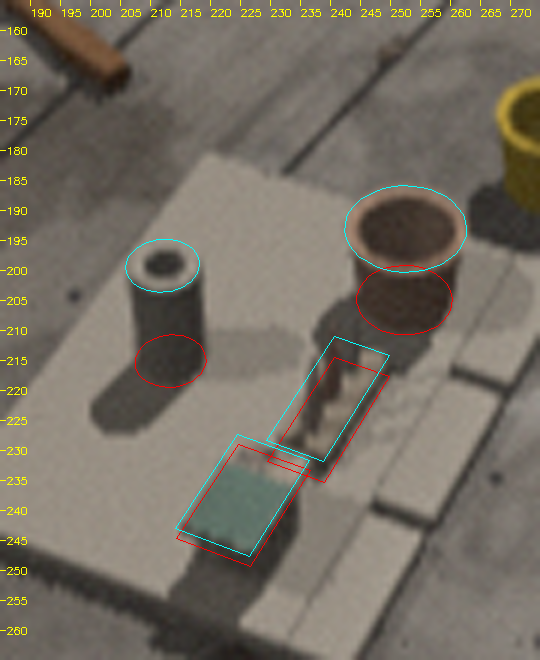

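View pics/t31z.png

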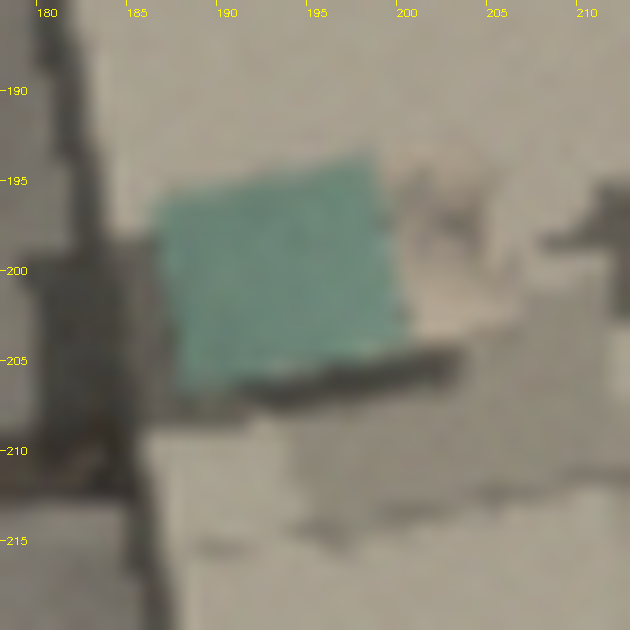

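View pics/s31z.png

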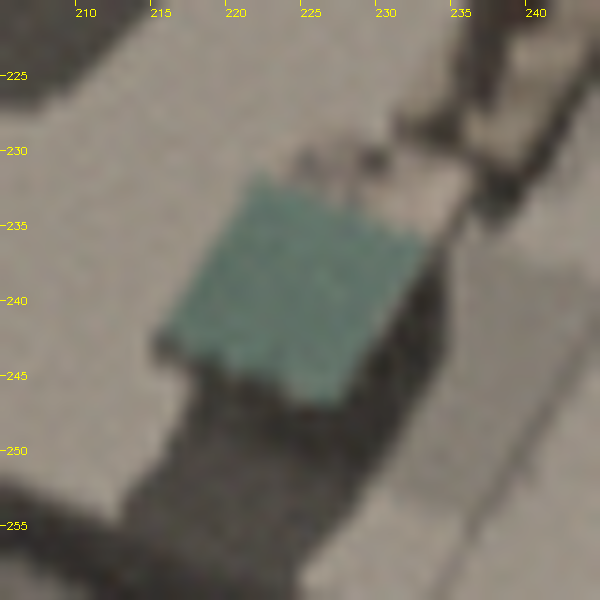

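Every piece sits on its predicted outline in both views. The tile lies flat, glazed face up, and is centred on the low post. The gripper is clear of everything, so I'm handing in.

```bash
python3 - <<'E'
from rig import ctrl
print(ctrl.finish_job()); 
E
```

```text
the job is handed in; nothing more can be done
None
```

The kiln shelf is set as asked and the job is handed in at about 41 s. I placed the low post to the left, the terracotta cup to the right and the tall post behind. I then drew the tile out forward and laid it flat, glazed face up, on the low post. All three pieces stood upright in both last pictures, taken just before hand-in, and the cone pack looked unmoved. No verdict is reported.

| Piece | Position from the pictures | Distance from pack centre (target 90 mm) |
|---|---|---|
| Low post | about (498.5, 185) | about 89–92 mm |
| Cup | about (521, 7) | about 87–90 mm |
| Tall post | about (599, 106.5) | about 89–91 mm |

The tile's outline matched its planned position over the low post to about 1–2 mm.

- **Camera disagreement:** the two cameras differed by 1–3 mm. The top view puts the cup about 2.5 mm nearer the pack than planned, while the scene view puts it on target. I left it, as moving it again risked bumping the pack.
- **Tool height:** the reported height did not match the stated fingertip distance. A gentle touch of about 27 N on a clear patch of bench showed the shut fingertips about 38 mm higher than they should be, and I used that measured height for every grasp and placing.

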